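Cull faulty brackets and kit the sound ones by pattern

ROBOT

A 7-joint arm with a two-finger parallel gripper is mounted at the origin on a cart in front of the work surface, level with it; the furniture and walls round the work are solid. World frame = base frame: x ahead of the robot, y to its left, z up, the work surface at z = 0. Lengths are in m, angles in rad, forces in N, time in s.
With the tool pointing down it reaches from about 0.4 to 0.85 m from the base axis. Payload 10.4 kg.
Tool frame: the origin (TCP) lies at the very end of the fingers, on their centre line; the grasp point (between the pads) lies 19 mm behind it (manip.grip_point_offset is the distance from the TCP to the grasp point, in m); z points along the fingers, y is the line along which they close (so a half turn about z gives the same grasp; the last joint's range is limited). The gripper opens to 85 mm and grips with 20 to 120 N. Pads are 22 mm wide; open, the fingers measure 114 mm over their backs; the gripper's body (76 mm by 85 mm) begins 54 mm behind the grasp point. The pads swing forward as they close: fully open they stand 13 mm farther back than shut.
Start: joints at [1.173, 0.332, -0.065, 1.46, 0.022, 1.35, -0.088], TCP at [0.229, -0.582, 0.204] pointing down, gripper open.
Joint ranges: [-2.6, 2.6], [-0.5, 2.12], [-1.47, 1.34], [0.16, 2.42], [-1.27, 4.41], [0.06, 2.06], [-2.6, 2.6]. Speed limits (rad/s): [2.22, 2.22, 2.79, 2.79, 3.14, 3.14, 3.14].

INTERFACE

Orientations are given as a unit quaternion [x, y, z, w].
In Python, from workcell import manip gives the robot as it stands. The module is installed in compiled form; this text tells all that it offers.
- The arm moves only by the shell command python3 -m inch 'ROWS' [OPENING] [FORCE]. ROWS is JSON, a list of rows, each a list of 2 entries, a list of its own where there are three numbers: the shift along the tool's x, y, z each as a share of 0.08 m, from -1 to 1, then the turn, a rotation vector about the tool's x, y, z each as a share of 45 degrees, from -1 to 1. A call has exactly 10 rows; each row is the pose to reach, as a shift and turn from the pose commanded when the call began, along the tool's axes at that moment; what a row does not reach only later rows make up. A row lasts 1/10 s, in which the tool goes at most 50 mm and 8.59 degrees, less where a joint would pass 70% of its speed; a pose out of reach is approached as far as the arm can. A call with a number of a shift or a turn outside -1 to 1 is refused whole. A call with a gripper value outside its range is refused whole. OPENING is the opening, from 0 (shut) to 1 (fully open), set as the call begins (- or left out, the last holds). The fingers move at their own pace and stop on an object; FORCE is the grip in N (left out, the last holds). Time passes only in rows, so rows that repeat a pose let the fingers close, or fill a call up. It gives the time, the measured TCP pose, the force, the opening and the grip force at its end, in the units of the state.
- manip.get_obs(): the state, without advancing time (a new reading comes with each control period).
- manip.camera(name): name is "side" or "top" or "wrist"; returns the picture (384x512x3 uint8, red, green, blue); there is no depth.
- manip.camera_params(name): a dict with "fov_y" (degrees; the focal length in pixels is half the picture's height over the tangent of half this angle, whatever the lens; pixels are square), "cx", "cy" (the principal point, pixels), "camera_from_world" (4x4, takes a point from world to camera coordinates); the wrist camera has in their place "T_tool_cam" (4x4, takes a point from camera to tool coordinates, whose origin is the TCP and whose axes are the flange's). Camera axes: x right, y up, looking along -z (the intrinsics and any distortion apply to the point x, -y, -z); pixel columns grow to the right and rows downward; lengths in m; the calibration is good to about 2 mm. A picture is of the moment at which its call begins: read the wrist's pose just before it. camera_params takes no time and is no camera call.
- manip.hand_in(): hands the job in; it is judged then, once.
The state is a dict: "clock": time; "joint_pos": joint angles; "joint_velocities": joint speeds; "tau": joint torques, N m; "position": TCP position; "ee_rot": TCP orientation; "ft_force": force on the tool from outside, world axes, zero at the start; "torque": the same for the moment, N m; "grip_width": opening from 0.0 (shut) to 1.0 (fully open); "grasp_force": force on a finger pad.
Only numpy, scipy, OpenCV 4.12 (cv2) and the standard library are available. Lean on these libraries where they do the work, as an engineer would, in place of code of your own. Each camera call takes 0.05 s, during which the arm holds its last target. There are 200 camera calls.

TASK

First put every misshapen bracket (short-legged, bent or with an arm broken off) from the black mat into the red scrap box. Then look at the orange pattern lying beside each blue tray, and put all the sound brackets of that shape into that tray, each lying flat on the tray's floor, none on top of another; sound brackets of the shape whose pattern lies beside no tray stay on the mat.

Things in the scene. Friction and masses are not known exactly. Their poses are not given: they have to be found in the camera images.
- bracket_L1: sound bare-aluminium L-shaped flat bracket, 66 x 66 mm, 14 mm thick, all arms 20 mm wide, about 60 g. Origin: mid-thickness, at the centre of the rectangle round its outline (z = 7 mm above what it lies flat on). Arms, in its own x and y in mm: one x -33..33, y -33..-13; the other x -33..-13, y -13..33. It may be absent. It starts lying flat on the black mat at any yaw.
- bracket_L2: sound bare-aluminium L-shaped flat bracket, 66 x 66 mm, 14 mm thick, all arms 20 mm wide, about 60 g. Origin: mid-thickness, at the centre of the rectangle round its outline (z = 7 mm above what it lies flat on). Arms, in its own x and y in mm: one x -33..33, y -33..-13; the other x -33..-13, y -13..33. It may be absent. It starts lying flat on the black mat at any yaw.
- bracket_T1: sound bare-aluminium T-shaped flat bracket, 66 x 66 mm, 14 mm thick, all arms 20 mm wide, about 60 g. Origin: mid-thickness, at the centre of the rectangle round its outline (z = 7 mm above what it lies flat on). Arms, in its own x and y in mm: crossbar x -33..33, y 13..33; stem x -10..10, y -33..13. It may be absent. It starts lying flat on the black mat at any yaw.
- bracket_T2: sound bare-aluminium T-shaped flat bracket, 66 x 66 mm, 14 mm thick, all arms 20 mm wide, about 60 g. Origin: mid-thickness, at the centre of the rectangle round its outline (z = 7 mm above what it lies flat on). Arms, in its own x and y in mm: crossbar x -33..33, y 13..33; stem x -10..10, y -33..13. It may be absent. It starts lying flat on the black mat at any yaw.
- bracket_Z1: sound bare-aluminium Z-shaped flat bracket, 80 x 64 mm, 14 mm thick, all arms 20 mm wide, about 60 g. Origin: mid-thickness, at the centre of the rectangle round its outline (z = 7 mm above what it lies flat on). Arms, in its own x and y in mm: middle bar x -40..40, y -10..10; end arms x -40..-20, y 10..32 and x 20..40, y -32..-10. It may be absent. It starts lying flat on the black mat at any yaw.
- bracket_Z2: sound bare-aluminium Z-shaped flat bracket, 80 x 64 mm, 14 mm thick, all arms 20 mm wide, about 60 g. Origin: mid-thickness, at the centre of the rectangle round its outline (z = 7 mm above what it lies flat on). Arms, in its own x and y in mm: middle bar x -40..40, y -10..10; end arms x -40..-20, y 10..32 and x 20..40, y -32..-10. It may be absent. It starts lying flat on the black mat at any yaw.
- odd_short_L: bare-aluminium faulty L bracket, one leg snapped to a short stub, 14 mm thick, all arms 20 mm wide, about 60 g. Origin: mid-thickness, at the centre of the 66 x 66 mm L it should have had as its outline (z = 7 mm above what it lies flat on). Arms, in its own x and y in mm: sound leg x -33..33, y -33..-13; stub x -33..-13, y -13..5 (ragged to about 8). It may be absent. It starts lying flat on the black mat at any yaw.
- odd_bent_T: bare-aluminium faulty T bracket, its stem bent sideways in the plane by 30 degrees, 14 mm thick, all arms 20 mm wide, about 60 g. Origin: mid-thickness, at the centre of the 66 x 66 mm T it should have had as its outline (z = 7 mm above what it lies flat on). Arms, in its own x and y in mm: crossbar x -33..33, y 13..33; stem a 20 x 46 mm rectangle centred at (11.5, -6.9) whose length runs along (0.5, -0.866). It may be absent. It starts lying flat on the black mat at any yaw.
- odd_broken_Z: bare-aluminium faulty Z bracket, one end arm snapped off, 14 mm thick, all arms 20 mm wide, about 60 g. Origin: mid-thickness, at the centre of the 80 x 64 mm Z it should have had as its outline (z = 7 mm above what it lies flat on). Arms, in its own x and y in mm: middle bar x -40..40, y -10..10; the one arm left x -40..-20, y 10..32; ragged break at x 30..42, y -13..-9. It may be absent. It starts lying flat on the black mat at any yaw.
- pattern_L: pattern (sample): an orange L outline, the same size as the sound L bracket, fixed on a white 95 x 95 mm card, in all 12 mm high, fixed to the worktop. Origin: centre of the card's underside. Two of the three patterns lie beside a kit tray (about 210 mm outward, centre to centre, on the side away from the black mat) and say what belongs in that tray; the third lies at the back of the worktop, beside no tray.
- pattern_T: pattern (sample): an orange T outline, the same size as the sound T bracket, fixed on a white 95 x 95 mm card, in all 12 mm high, fixed to the worktop. Origin: centre of the card's underside. Two of the three patterns lie beside a kit tray (about 210 mm outward, centre to centre, on the side away from the black mat) and say what belongs in that tray; the third lies at the back of the worktop, beside no tray.
- pattern_Z: pattern (sample): an orange Z outline, the same size as the sound Z bracket, fixed on a white 95 x 95 mm card, in all 12 mm high, fixed to the worktop. Origin: centre of the card's underside. Two of the three patterns lie beside a kit tray (about 210 mm outward, centre to centre, on the side away from the black mat) and say what belongs in that tray; the third lies at the back of the worktop, beside no tray.
- kit_tray_left: shallow blue open kit tray on the left of the mat, fixed, outside 168 (its x) x 238 (its y) mm, 20 mm high, walls and floor 4 mm thick. Origin: centre of the underside.
- kit_tray_right: shallow blue open kit tray on the right of the mat, fixed, outside 168 (its x) x 238 (its y) mm, 20 mm high, walls and floor 4 mm thick. Origin: centre of the underside.
- scrap_box: red open scrap box, fixed, outside 125 (its x) x 200 (its y) mm, 35 mm high, walls and floor 4 mm thick, near the front edge of the worktop, on the left or right. Origin: centre of the underside.
- stock_mat: black rubber mat 330 x 330 x 3 mm in the middle, fixed; all brackets start on it. Origin: centre of its underside.

How it is judged:
On the way, in this order (a step that is already met when the one before it is completed fails the run):
1. all misshapen brackets are in the red scrap box (x of odd_short_L in the frame of scrap_box between -0.058 and 0.058 m and y of odd_short_L in the frame of scrap_box between -0.096 and 0.096 m and z of odd_short_L in the frame of scrap_box between 0 and 0.045 m and x of odd_bent_T in the frame of scrap_box between -0.058 and 0.058 m and y of odd_bent_T in the frame of scrap_box between -0.096 and 0.096 m and z of odd_bent_T in the frame of scrap_box between 0 and 0.045 m and x of odd_broken_Z in the frame of scrap_box between -0.058 and 0.058 m and y of odd_broken_Z in the frame of scrap_box between -0.096 and 0.096 m and z of odd_broken_Z in the frame of scrap_box between 0 and 0.045 m), for 0.2 s.
2. all sound brackets are in the tray with their pattern (((horizontal distance between pattern_L and kit_tray_left below 0.25 m and x of bracket_L1 in the frame of kit_tray_left between -0.075 and 0.075 m and y of bracket_L1 in the frame of kit_tray_left between -0.11 and 0.11 m and z of bracket_L1 in the frame of kit_tray_left between 0 and 0.016 m and x of bracket_L2 in the frame of kit_tray_left between -0.075 and 0.075 m and y of bracket_L2 in the frame of kit_tray_left between -0.11 and 0.11 m and z of bracket_L2 in the frame of kit_tray_left between 0 and 0.016 m) or (horizontal distance between pattern_L and kit_tray_right below 0.25 m and x of bracket_L1 in the frame of kit_tray_right between -0.075 and 0.075 m and y of bracket_L1 in the frame of kit_tray_right between -0.11 and 0.11 m and z of bracket_L1 in the frame of kit_tray_right between 0 and 0.016 m and x of bracket_L2 in the frame of kit_tray_right between -0.075 and 0.075 m and y of bracket_L2 in the frame of kit_tray_right between -0.11 and 0.11 m and z of bracket_L2 in the frame of kit_tray_right between 0 and 0.016 m) or (horizontal distance between pattern_L and kit_tray_left above 0.25 m and horizontal distance between pattern_L and kit_tray_right above 0.25 m and x of bracket_L1 in the frame of stock_mat between -0.2 and 0.2 m and y of bracket_L1 in the frame of stock_mat between -0.2 and 0.2 m and z of bracket_L1 in the frame of stock_mat between 0 and 0.016 m and x of bracket_L2 in the frame of stock_mat between -0.2 and 0.2 m and y of bracket_L2 in the frame of stock_mat between -0.2 and 0.2 m and z of bracket_L2 in the frame of stock_mat between 0 and 0.016 m)) and ((horizontal distance between pattern_T and kit_tray_left below 0.25 m and x of bracket_T1 in the frame of kit_tray_left between -0.075 and 0.075 m and y of bracket_T1 in the frame of kit_tray_left between -0.11 and 0.11 m and z of bracket_T1 in the frame of kit_tray_left between 0 and 0.016 m and x of bracket_T2 in the frame of kit_tray_left between -0.075 and 0.075 m and y of bracket_T2 in the frame of kit_tray_left between -0.11 and 0.11 m and z of bracket_T2 in the frame of kit_tray_left between 0 and 0.016 m) or (horizontal distance between pattern_T and kit_tray_right below 0.25 m and x of bracket_T1 in the frame of kit_tray_right between -0.075 and 0.075 m and y of bracket_T1 in the frame of kit_tray_right between -0.11 and 0.11 m and z of bracket_T1 in the frame of kit_tray_right between 0 and 0.016 m and x of bracket_T2 in the frame of kit_tray_right between -0.075 and 0.075 m and y of bracket_T2 in the frame of kit_tray_right between -0.11 and 0.11 m and z of bracket_T2 in the frame of kit_tray_right between 0 and 0.016 m) or (horizontal distance between pattern_T and kit_tray_left above 0.25 m and horizontal distance between pattern_T and kit_tray_right above 0.25 m and x of bracket_T1 in the frame of stock_mat between -0.2 and 0.2 m and y of bracket_T1 in the frame of stock_mat between -0.2 and 0.2 m and z of bracket_T1 in the frame of stock_mat between 0 and 0.016 m and x of bracket_T2 in the frame of stock_mat between -0.2 and 0.2 m and y of bracket_T2 in the frame of stock_mat between -0.2 and 0.2 m and z of bracket_T2 in the frame of stock_mat between 0 and 0.016 m)) and ((horizontal distance between pattern_Z and kit_tray_left below 0.25 m and x of bracket_Z1 in the frame of kit_tray_left between -0.075 and 0.075 m and y of bracket_Z1 in the frame of kit_tray_left between -0.11 and 0.11 m and z of bracket_Z1 in the frame of kit_tray_left between 0 and 0.016 m and x of bracket_Z2 in the frame of kit_tray_left between -0.075 and 0.075 m and y of bracket_Z2 in the frame of kit_tray_left between -0.11 and 0.11 m and z of bracket_Z2 in the frame of kit_tray_left between 0 and 0.016 m) or (horizontal distance between pattern_Z and kit_tray_right below 0.25 m and x of bracket_Z1 in the frame of kit_tray_right between -0.075 and 0.075 m and y of bracket_Z1 in the frame of kit_tray_right between -0.11 and 0.11 m and z of bracket_Z1 in the frame of kit_tray_right between 0 and 0.016 m and x of bracket_Z2 in the frame of kit_tray_right between -0.075 and 0.075 m and y of bracket_Z2 in the frame of kit_tray_right between -0.11 and 0.11 m and z of bracket_Z2 in the frame of kit_tray_right between 0 and 0.016 m) or (horizontal distance between pattern_Z and kit_tray_left above 0.25 m and horizontal distance between pattern_Z and kit_tray_right above 0.25 m and x of bracket_Z1 in the frame of stock_mat between -0.2 and 0.2 m and y of bracket_Z1 in the frame of stock_mat between -0.2 and 0.2 m and z of bracket_Z1 in the frame of stock_mat between 0 and 0.016 m and x of bracket_Z2 in the frame of stock_mat between -0.2 and 0.2 m and y of bracket_Z2 in the frame of stock_mat between -0.2 and 0.2 m and z of bracket_Z2 in the frame of stock_mat between 0 and 0.016 m))), for 0.2 s.
At the end, for the whole second after the job is handed in: Misshapen: origin inside the scrap box, under 45 mm above its underside. Sound, pattern beside a tray: flat on that tray's floor (origin under 16 mm above its underside). Third shape: flat on the mat (origin within 200 mm of its centre in x and y). All released (all of step 1 and all of step 2); the robot touches nothing.
Of bracket_L1, bracket_L2, bracket_T1, bracket_T2, bracket_Z1, bracket_Z2 only 5 to 6 are there at a start; the rules pass over those that are not, and their reading is None.
Of odd_short_L, odd_bent_T, odd_broken_Z only 2 to 3 are there at a start; the rules pass over those that are not, and their reading is None.
At some moment in a run one of bracket_L1, bracket_L2, bracket_T1, bracket_T2, bracket_Z1, bracket_Z2, odd_short_L, odd_bent_T, odd_broken_Z may be knocked a few centimetres aside while the robot is not near it.
Once in a run the grip may slacken for a moment while it holds something.
It also fails if it takes over 210 s, if anything falls off the work surface, if the arm or the gripper's body presses on something with over 40 N, if the wrist force passes 120 N, or if a joint passes its speed limit or range.

## Working session

There is one attempt and no reset: what is moved stays moved. The work goes in short steps, Python scripts to look and compute and a shell command to move; the robot and the scene stay as the last step left them, time stands still between calls to the robot, and variables do not carry over. Pictures are saved under pics/ and viewed, at most 14 in all, crops included, and the job is handed in when it is done.

```bash
mkdir -p pics
python3 - <<'E'
from workcell import manip
import cv2,numpy as np
o=manip.get_obs();print(o)
for n in("top","side"):
    im=manip.camera(n);cv2.imwrite(f"pics/{n}0.png",im[:,:,::-1]);p=manip.camera_params(n);print(n,p)
print(manip.camera_params("wrist"))
E
```

```text
{'clock': 0.0, 'joint_pos': array([ 1.17341809,  0.33285982, -0.06471489,  1.460943  ,  0.02160342,
        1.34990147, -0.08849952]), 'joint_velocities': array([-3.41204440e-04, -2.38581986e-04,  2.85750926e-04, -1.64179198e-04,
        9.21572239e-05, -1.32202269e-03,  6.37297275e-04]), 'tau': array([-7.74733307e-04, -6.25448585e+01,  4.87814227e-02, -3.91611886e+01,
        1.61936291e-02,  9.77004063e-03,  3.87831199e-05]), 'position': array([ 0.2286394 , -0.58123059,  0.20292272]), 'ee_rot': array([ 9.82490346e-01,  1.86312157e-01, -1.63560197e-04, -6.88785254e-04]), 'ft_force': array([-0.55314037, -0.48317892,  0.50029531]), 'torque': array([ 0.01035934, -0.0238298 ,  0.04111254]), 'grasp_force': 0.0, 'grip_width': 1.0005759268776488}
top {'fov_y': 43.12767834075275, 'cx': 257.03360348128, 'cy': 195.1237022609602, 'camera_from_world': array([[ 0.02880751, -0.99957567,  0.00431266, -0.0092532 ],
       [ 0.97366357,  0.02903638,  0.22613302, -0.57265318],
       [-0.22616229, -0.00231525,  0.97408688, -1.67479374],
       [ 0.        ,  0.        ,  0.        ,  1.        ]])}
side {'fov_y': 53.36400806592606, 'cx': 259.1956149521097, 'cy': 193.40144151555185, 'camera_from_world': array([[-0.98966654, -0.14166837, -0.02214092,  0.56769448],
       [ 0.06987591, -0.61133676,  0.7882796 , -0.06980837],
       [-0.12520984,  0.77858682,  0.61491874, -1.71352134],
       [ 0.        ,  0.        ,  0.        ,  1.        ]])}
{'fov_y': 59.659900985654545, 'cx': 249.6129072087461, 'cy': 190.0146306987907, 'T_tool_cam': array([[-1.76419456e-04,  9.64028953e-01,  2.65797189e-01,
         6.75401899e-02],
       [ 9.99999731e-01, -1.91650314e-05,  7.33247233e-04,
        -6.05804788e-04],
       [ 7.11965574e-04,  2.65797247e-01, -9.64028691e-01,
        -1.70239880e-01],
       [ 0.00000000e+00,  0.00000000e+00,  0.00000000e+00,
         1.00000000e+00]])}
```

View pics/top0.png

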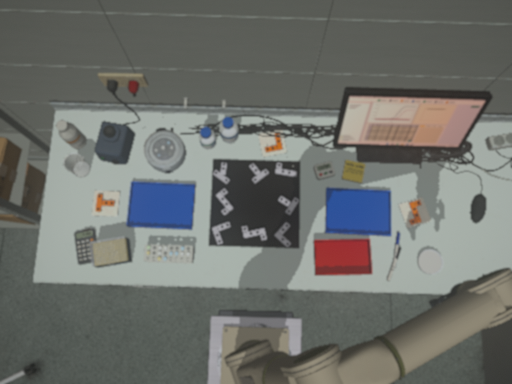

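The top view shows the mat at px (210-300,158-248) with 8 or 9 brackets. The trays are at (162,205) and (358,212), the scrap box is at (342,257) on the right, and the patterns are at (106,204), (414,211) and (273,145). I'll enlarge it and measure outlines.

```bash
cat > h.py <<'E'
from workcell import manip
import cv2,numpy as np
from scipy.spatial.transform import Rotation as R
def ray(name,uv,z,pose=None):
    p=manip.camera_params(name);f=192/np.tan(np.radians(p["fov_y"]/2))
    uv=np.atleast_2d(uv).astype(float)
    d=np.c_[(uv[:,0]-p["cx"])/f,-(uv[:,1]-p["cy"])/f,-np.ones(len(uv))]
    if name=="wrist":
        o=pose or manip.get_obs();T=np.eye(4);T[:3,:3]=R.from_quat(o["ee_rot"]).as_matrix();T[:3,3]=o["position"];W=T@p["T_tool_cam"]
    else: W=np.linalg.inv(p["camera_from_world"])
    D=d@W[:3,:3].T;C=W[:3,3];return C+D*((z-C[2])/D[:,2])[:,None]
def move(yaw_now=None):pass
E
python3 - <<'E'
from h import *
im=cv2.imread("pics/top0.png")
hsv=cv2.cvtColor(im,cv2.COLOR_BGR2HSV)
def box(m,z,n):
    cs,_=cv2.findContours(m,cv2.RETR_EXTERNAL,cv2.CHAIN_APPROX_NONE)
    for c in cs:
        if cv2.contourArea(c)<40: continue
        w=ray("top",c[:,0],z)[:,:2].astype(np.float32)
        r=cv2.minAreaRect(w*1000);print(n,np.round(r[0]),np.round(r[1]),round(r[2]),c[:,0].mean(0).round())
h,s,v=cv2.split(hsv)
box(((h>105)&(h<130)&(s>150)&(v>80)).astype(np.uint8)*255,.02,"blue")
box((((h<5)|(h>174))&(s>150)&(v>60)).astype(np.uint8)*255,.035,"red")
box(((h>5)&(h<20)&(s>150)).astype(np.uint8)*255,.012,"orange")
box((v<45).astype(np.uint8)[150:260,200:310]*255 if 0 else cv2.bitwise_and((v<60).astype(np.uint8)*255,cv2.rectangle(np.zeros_like(v),(200,150),(310,255),255,-1)),.003,"mat")
a=cv2.resize(im[154:254,205:305],None,fx=5,fy=5,interpolation=cv2.INTER_CUBIC)
b=[cv2.resize(im[y-16:y+17,x-16:x+17],(166,166),interpolation=cv2.INTER_CUBIC) for x,y in((106,204),(414,211),(273,145))]
o=np.zeros((500,670,3),np.uint8);o[:,:500]=a
for i in range(3):o[i*166:i*166+166,502:668]=b[i]
cv2.imwrite("pics/crop0.png",o)
E
```

```text
blue [ 535. -362.] [225. 158.] 90 [356. 213.]
blue [541. 356.] [224. 148.] 89 [162. 204.]
red [ 376. -298.] [ 96. 187.] 3 [341. 253.]
orange [543. 585.] [35. 41.] 50 [100. 202.]
orange [787. -46.] [47. 56.] 13 [275. 145.]
mat [559.  13.] [319. 318.] 0 [259. 202.]
```

View pics/crop0.png

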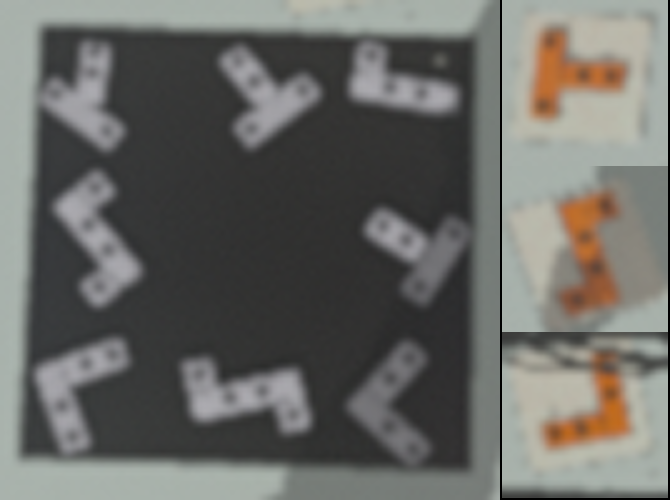

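View pics/side0.png

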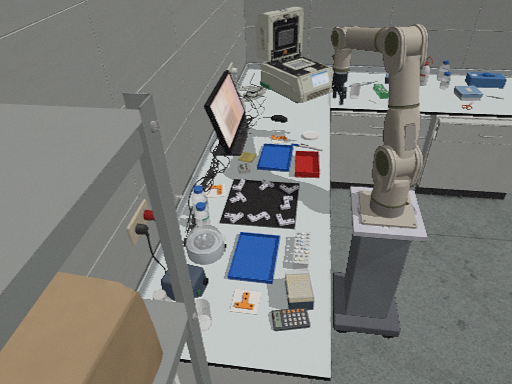

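Reading the pictures:
- **Patterns:** T is beside the left tray and Z beside the right tray. L is at the back, so L brackets stay on the mat.
- **Faulty pieces:** the bent T is at the mat's top left, crop (85,95). The broken Z is at the top right, crop (405,80).
- **Sound pieces:** 2 T, 2 Z and 2 L.

I'll move over the mat, turning to yaw 90° so that tool x = +y and tool y = +x.

```bash
python3 -m inch '[[[0.5,-0.5,0],[0,0,-0.2]],[[1,-1,0],[0,0,-0.4]],[[1,-1,0],[0,0,-0.6]],[[1,-1,0],[0,0,-0.8]],[[1,-1,0],[0,0,-1]],[[1,-1,0],[0,0,-1]],[[1,-1,0],[0,0,-1]],[[1,-1,0],[0,0,-1]],[[1,-1,0],[0,0,-1]],[[1,-1,0],[0,0,-1]]]' 1 60
python3 -m inch '[[[0.5,0.1,0],[0,0,-0.2]],[[1,0.3,0],[0,0,-0.4]],[[1,0.3,0],[0,0,-0.52]],[[1,0.3,0],[0,0,-0.52]],[[1,0.3,0],[0,0,-0.52]],[[1,0.3,0],[0,0,-0.52]],[[1,0.3,0],[0,0,-0.52]],[[1,0.3,0],[0,0,-0.52]],[[1,0.3,0],[0,0,-0.52]],[[1,0.3,0],[0,0,-0.52]]]'
python3 - <<'E'
from h import *
cv2.imwrite("pics/w1.png",manip.camera("wrist")[:,:,::-1])
E
for i in 1; do
python3 -m inch '[[[0.5,0.25,0],[0,0,0]],[[1,0.5,0],[0,0,0]],[[1,0.5,0],[0,0,0]],[[1,0.5,0],[0,0,0]],[[1,0.5,0],[0,0,0]],[[1,0.5,0],[0,0,0]],[[1,0.5,0],[0,0,0]],[[1,0.5,0],[0,0,0]],[[1,0.5,0],[0,0,0]],[[1,0.5,0],[0,0,0]]]'
done
python3 -m inch '[[[0.5,0.25,0],[0,0,0]],[[1,0.5,0],[0,0,0]],[[1,0.5,0],[0,0,0]],[[1,0.5,0],[0,0,0]],[[1,0.5,0],[0,0,0]],[[1,0.5,0],[0,0,0]],[[1,0.5,0],[0,0,0]],[[1,0.5,0],[0,0,0]],[[1,0.5,0],[0,0,0]],[[1,0.5,0],[0,0,0]]]'
python3 -m inch '[[[0.5,0.25,0],[0,0,0]],[[1,0.5,0],[0,0,0]],[[1,0.5,0],[0,0,0]],[[1,0.5,0],[0,0,0]],[[1,0.5,0],[0,0,0]],[[1,0.5,0],[0,0,0]],[[1,0.5,0],[0,0,0]],[[1,0.5,0],[0,0,0]],[[1,0.5,0],[0,0,0]],[[1,0.5,0],[0,0,0]]]'
python3 -m inch '[[[0.5,0.25,0],[0,0,0]],[[1,0.5,0],[0,0,0]],[[1,0.5,0],[0,0,0]],[[1,0.5,0],[0,0,0]],[[1,0.5,0],[0,0,0]],[[1,0.5,0],[0,0,0]],[[1,0.5,0],[0,0,0]],[[1,0.5,0],[0,0,0]],[[1,0.5,0],[0,0,0]],[[1,0.5,0],[0,0,0]]]'
python3 -m inch '[[[0.5,0.25,0],[0,0,0]],[[1,0.5,0],[0,0,0]],[[1,0.5,0],[0,0,0]],[[1,0.5,0],[0,0,0]],[[1,0.5,0],[0,0,0]],[[1,0.5,0],[0,0,0]],[[1,0.5,0],[0,0,0]],[[1,0.5,0],[0,0,0]],[[1,0.5,0],[0,0,0]],[[1,0.5,0],[0,0,0]]]'
python3 -m inch '[[[0.4,0.2,0],[0,0,0]],[[0.8,0.4,-0.4],[0,0,0]],[[0.8,0.4,-0.4],[0,0,0]],[[0.8,0.4,-0.4],[0,0,0]],[[0.8,0.4,-0.4],[0,0,0]],[[0.8,0.4,-0.4],[0,0,0]],[[0.8,0.4,-0.4],[0,0,0]],[[0.8,0.4,-0.4],[0,0,0]],[[0.8,0.4,-0.4],[0,0,0]],[[0.8,0.4,-0.4],[0,0,0]]]'
python3 - <<'E'
from h import *
o=manip.get_obs();import pickle;pickle.dump(o,open("o2.pkl","wb"))
cv2.imwrite("pics/w2.png",manip.camera("wrist")[:,:,::-1])
E
```

```text
clock: 1.1
position: [0.274, -0.4779, 0.2037]
ee_rot: [0.837, 0.548, 0.0, -0.0]
ft_force: [0.2, -0.0, -0.5]
grip_width: 0.999
grasp_force: 0.0
clock: 2.1
position: [0.3278, -0.4142, 0.2037]
ee_rot: [0.708, 0.706, -0.0, 0.0]
ft_force: [-1.0, -0.6, 0.5]
grip_width: 0.999
grasp_force: 0.0
clock: 3.15
position: [0.368, -0.3343, 0.2037]
ee_rot: [0.708, 0.706, 0.0, 0.0]
ft_force: [0.9, 0.2, -0.1]
grip_width: 1.004
grasp_force: 0.0
clock: 4.15
position: [0.4082, -0.2544, 0.2037]
ee_rot: [0.708, 0.706, 0.0, 0.0]
ft_force: [0.6, -0.3, 0.2]
grip_width: 0.997
grasp_force: 0.0
clock: 5.15
position: [0.4484, -0.1745, 0.2037]
ee_rot: [0.708, 0.706, -0.0, 0.0]
ft_force: [0.6, -0.2, -0.2]
grip_width: 1.001
grasp_force: 0.0
clock: 6.15
position: [0.4886, -0.0946, 0.2037]
ee_rot: [0.708, 0.706, -0.0, 0.0]
ft_force: [-0.7, 0.4, -0.0]
grip_width: 1.003
grasp_force: 0.0
clock: 7.15
position: [0.5288, -0.0147, 0.2038]
ee_rot: [0.708, 0.706, -0.0, 0.0]
ft_force: [0.2, -0.2, -0.0]
grip_width: 1.001
grasp_force: 0.0
clock: 8.15
position: [0.5609, 0.0492, 0.2357]
ee_rot: [0.708, 0.706, -0.0, 0.0]
ft_force: [-0.1, -0.1, 0.7]
grip_width: 1.001
grasp_force: 0.0
```

View pics/w2.png

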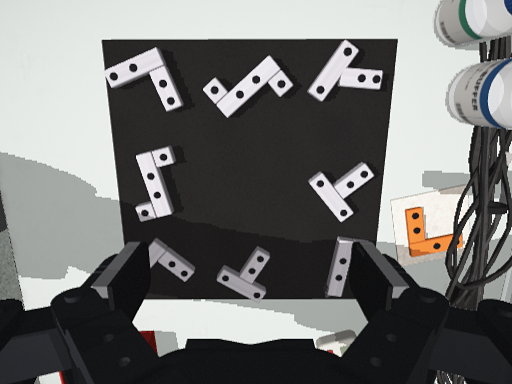

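The wrist view shows everything with +y up and +x to the right:
- Bent T at (345,70), sound Ts at (340,190) and (245,275).
- Zs at (250,85) and (155,185).
- Broken Z at (345,265), partly behind the finger. The L pieces are at (150,75) and (165,260).

The drill holes make good landmarks.

```bash
cat >> h.py <<'E'
def dots(im,pose,z=.017,lo=95,roi=None):
    g=cv2.cvtColor(im,cv2.COLOR_BGR2GRAY);m=(g>lo).astype(np.uint8)*255
    if roi: k=np.zeros_like(m);k[roi[1]:roi[3],roi[0]:roi[2]]=255;m&=k
    cs,hr=cv2.findContours(m,cv2.RETR_CCOMP,cv2.CHAIN_APPROX_NONE)
    for i,c in enumerate(cs):
        if hr[0][i][3]>=0 or not 300<cv2.contourArea(c)<20000: continue
        w=ray("wrist",c[:,0],z,pose)[:,:2]*1000;r=cv2.minAreaRect(w.astype(np.float32))
        ds=[cv2.minEnclosingCircle(cs[j])[0] for j in range(len(cs)) if hr[0][j][3]==i and cv2.contourArea(cs[j])>4]
        print("px",c[:,0].mean(0).round(),"rect",np.round(r[0]),np.round(r[1]),round(r[2]),"A",round(cv2.contourArea(w.astype(np.float32))))
        if ds: print("   dots",ray("wrist",ds,z,pose)[:,:2].__mul__(1000).round().astype(int).tolist())
E
python3 - <<'E'
from h import *;import pickle
o=pickle.load(open("o2.pkl","rb"));im=cv2.imread("pics/w2.png")
dots(im,o,lo=95,roi=(106,42,390,298))
print("mat corners",ray("wrist",[(103,40),(396,39),(379,298),(127,298)],.003,o)[:,:2].round(3).tolist())
E
```

```text
px [247. 277.] rect [ 561. -100.] [66. 65.] 60 A 1958
   dots [[528, -108], [563, -97], [574, -80]]
px [167. 261.] rect [454. -89.] [33. 65.] 49 A 1276
   dots [[476, -101], [460, -88]]
px [341. 265.] rect [675. -93.] [84. 23.] 81 A 1432
   dots [[675, -108], [679, -83]]
px [341. 188.] rect [676.  16.] [66. 69.] 40 A 2313
   dots [[675, -19], [681, 17], [645, 19], [697, 30]]
px [154. 184.] rect [446.  17.] [95. 44.] 84 A 2364
   dots [[431, -19], [449, 5], [442, 28], [459, 51]]
px [386. 188.] rect [720.   9.] [ 16. 172.] 6 A 1429
px [110. 172.] rect [401.  26.] [215.  23.] 83 A 2367
px [248.  86.] rect [559. 129.] [95. 45.] 21 A 2369
   dots [[550, 121], [521, 126], [596, 132], [568, 137]]
px [147.  77.] rect [442. 128.] [65. 66.] 22 A 2095
   dots [[472, 114], [464, 133], [411, 141], [433, 150]]
px [346.  74.] rect [670. 133.] [66. 65.] 55 A 2167
   dots [[640, 126], [701, 137], [684, 138], [667, 165]]
mat corners [[0.398, 0.18], [0.724, 0.18], [0.737, -0.147], [0.392, -0.147]]
```

Broken Z bar centre is about (677,-95) mm and the mat sizes check out. The bent T stem grip will be at about (697,137). I'll approach the broken Z first and check it from close up.

```bash
python3 -m inch '[[[-0.5,0.4,0.3],[0,0,0]],[[-0.93,0.72,0.5],[0,0,0]],[[-0.93,0.72,0.5],[0,0,0]],[[-0.93,0.72,0.5],[0,0,0]],[[-0.93,0.72,0.5],[0,0,0]],[[-0.93,0.72,0.5],[0,0,0]],[[-0.93,0.72,0.5],[0,0,0]],[[-0.93,0.72,0.5],[0,0,0]],[[-0.93,0.72,0.5],[0,0,0]],[[-0.93,0.72,0.5],[0,0,0]]]' 0.6 60 >/dev/null
python3 -m inch '[[[-0.5,0.4,0.4],[0,0,0.1]],[[-0.93,0.72,0.9],[0,0,0.2]],[[-0.93,0.72,0.9],[0,0,0.2]],[[-0.93,0.72,0.9],[0,0,0.2]],[[-0.93,0.72,0.9],[0,0,0.2]],[[-0.93,0.72,0.9],[0,0,0.2]],[[-0.93,0.72,0.9],[0,0,0.2]],[[-0.93,0.72,0.9],[0,0,0.2]],[[-0.93,0.72,0.9],[0,0,0.2]],[[-0.93,0.72,0.9],[0,0,0.2]]]'
python3 - <<'E'
from h import *
o=manip.get_obs();im=manip.camera("wrist")[:,:,::-1].copy();cv2.imwrite("pics/w3.png",im)
dots(im,o)
E
```

```text
clock: 10.2
position: [0.6758, -0.0996, 0.124]
ee_rot: [0.761, 0.649, 0.0, 0.0]
ft_force: [-0.1, 0.6, -0.1]
grip_width: 0.602
grasp_force: 0.0
px [406. 271.] rect [ 808. -207.] [47. 20.] 59 A 438
px [ 16. 210.] rect [469. -94.] [20. 37.] 49 A 570
   dots [[475, -101]]
px [ 92. 247.] rect [ 512. -150.] [202.  84.] 29 A 7136
   dots [[569, -134], [529, -108], [563, -98], [574, -81]]
px [258. 167.] rect [688. -97.] [79. 41.] 81 A 1904
   dots [[676, -108], [679, -84], [704, -69]]
px [496. 227.] rect [ 880. -187.] [ 35. 221.] 3 A 5600
px [442. 127.] rect [839. -81.] [67. 11.] 79 A 404
px [430.  87.] rect [828. -48.] [72. 10.] 82 A 412
px [482.  71.] rect [869. -43.] [64. 10.] 78 A 366
px [499.  77.] rect [883. -51.] [91. 18.] 79 A 778
px [422.  37.] rect [823. -10.] [51. 11.] 70 A 292
px [222.  44.] rect [678.  14.] [65. 66.] 40 A 2117
   dots [[676, -19], [645, 18], [681, 17], [697, 30]]
```

View pics/w3.png

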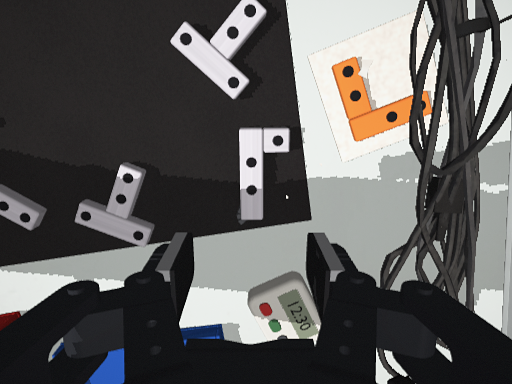

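The broken Z is confirmed at centre (677.5,-96), and the T beside it at px (115,210) is intact. I'll descend and grip.

```bash
python3 -m inch '[[[0,0,0.3],[0,0,0]],[[0,0,0.6],[0,0,0]],[[0,0,0.9],[0,0,0]],[[0,0,1],[0,0,0]],[[0,0,1],[0,0,0]],[[0,0,1],[0,0,0]],[[0,0,1],[0,0,0]],[[0,0,1],[0,0,0]],[[0,0,1],[0,0,0]],[[0,0,1],[0,0,0]]]' >/dev/null
python3 -m inch '[[[0,0,0.1],[0,0,0]],[[0,0,0.2],[0,0,0]],[[0,0,0.3],[0,0,0]],[[0,0,0.4],[0,0,0]],[[0,0,0.47],[0,0,0]],[[0,0,0.47],[0,0,0]],[[0,0,0.47],[0,0,0]],[[0,0,0.47],[0,0,0]],[[0,0,0.47],[0,0,0]],[[0,0,0.47],[0,0,0]]]'
python3 -m inch '[[[0,0,0],[0,0,0]],[[0,0,0],[0,0,0]],[[0,0,0],[0,0,0]],[[0,0,0],[0,0,0]],[[0,0,0],[0,0,0]],[[0,0,0],[0,0,0]],[[0,0,0],[0,0,0]],[[0,0,0],[0,0,0]],[[0,0,0],[0,0,0]],[[0,0,0],[0,0,0]]]' 0 60
python3 -m inch '[[[0,0,-0.2],[0,0,0]],[[0,0,-0.4],[0,0,0]],[[0,0,-0.7],[0,0,0]],[[0,0,-1],[0,0,0]],[[0,0,-1],[0,0,0]],[[0,0,-1],[0,0,0]],[[0,0,-1],[0,0,0]],[[0,0,-1],[0,0,0]],[[0,0,-1],[0,0,0]],[[0,0,-1],[0,0,0]]]'
```

```text
clock: 12.25
position: [0.676, -0.0997, 0.0065]
ee_rot: [0.761, 0.649, 0.0, 0.0]
ft_force: [0.1, -0.4, -0.0]
grip_width: 0.602
grasp_force: 0.0
clock: 13.25
position: [0.6758, -0.0997, 0.0061]
ee_rot: [0.761, 0.649, 0.0, 0.0]
ft_force: [-0.3, -0.4, 0.1]
grip_width: -0.002
grasp_force: 0.0
clock: 14.25
position: [0.6756, -0.0997, 0.0857]
ee_rot: [0.761, 0.649, -0.0, -0.0]
ft_force: [0.2, -0.5, 0.4]
grip_width: -0.001
grasp_force: 0.0
```

```bash
python3 -m inch '[[[0,0,0],[0,0,0]],[[0,0,-0.4],[0,0,0]],[[0,0,-0.5],[0,0,0]],[[0,0,-0.5],[0,0,0]],[[0,0,-0.5],[0,0,0]],[[0,0,-0.5],[0,0,0]],[[0,0,-0.5],[0,0,0]],[[0,0,-0.5],[0,0,0]],[[0,0,-0.5],[0,0,0]],[[0,0,-0.5],[0,0,0]]]' 0.6 60
python3 - <<'E'
from h import *
o=manip.get_obs();im=manip.camera("wrist")[:,:,::-1].copy();cv2.imwrite("pics/w4.png",im)
dots(im,o)
E
```

```text
clock: 15.25
position: [0.6758, -0.0997, 0.126]
ee_rot: [0.761, 0.649, -0.0, -0.0]
ft_force: [0.7, -0.4, 0.1]
grip_width: 0.598
grasp_force: 0.0
px [406. 270.] rect [ 809. -208.] [49. 21.] 60 A 481
px [ 16. 209.] rect [469. -94.] [20. 38.] 49 A 592
   dots [[475, -101]]
px [ 92. 247.] rect [ 511. -150.] [204.  85.] 29 A 7314
   dots [[569, -133], [528, -108], [563, -98], [574, -81]]
px [258. 166.] rect [688. -97.] [79. 41.] 81 A 1878
   dots [[676, -108], [679, -84], [704, -69]]
px [496. 224.] rect [ 881. -186.] [ 36. 226.] 3 A 5901
px [441. 126.] rect [839. -80.] [68. 11.] 79 A 403
px [429.  87.] rect [828. -48.] [72. 10.] 82 A 410
px [481.  71.] rect [869. -43.] [63. 10.] 77 A 363
px [498.  76.] rect [883. -51.] [91. 19.] 79 A 833
px [421.  38.] rect [823. -10.] [51. 11.] 70 A 293
px [222.  45.] rect [678.  14.] [65. 66.] 40 A 2122
   dots [[675, -19], [645, 18], [681, 17], [697, 30]]
```

View pics/w4.png

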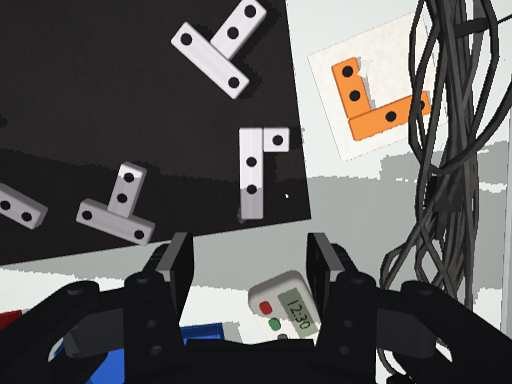

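The piece hasn't moved, so the fingers shut above it. From the picture, the fingertips seem to sit well behind the nominal TCP. I'll check the offset value and look from the low pose.

```bash
python3 -m inch '[[[0,0,0.3],[0,0,0]],[[0,0,0.6],[0,0,0]],[[0,0,0.9],[0,0,0]],[[0,0,1],[0,0,0]],[[0,0,1],[0,0,0]],[[0,0,1],[0,0,0]],[[0,0,1],[0,0,0]],[[0,0,1],[0,0,0]],[[0,0,1],[0,0,0]],[[0,0,1],[0,0,0]]]' >/dev/null
python3 -m inch '[[[0,0,0.1],[0,0,0]],[[0,0,0.2],[0,0,0]],[[0,0,0.3],[0,0,0]],[[0,0,0.4],[0,0,0]],[[0,0,0.5],[0,0,0]],[[0,0,0.5],[0,0,0]],[[0,0,0.5],[0,0,0]],[[0,0,0.5],[0,0,0]],[[0,0,0.5],[0,0,0]],[[0,0,0.5],[0,0,0]]]'
python3 - <<'E'
from h import *
print(manip.grip_point_offset)
a=manip.camera("wrist")[:,:,::-1]
s=manip.camera("side")[:,:,::-1]
s=cv2.resize(s[165:245,215:315],(480,384),interpolation=cv2.INTER_CUBIC)
cv2.imwrite("pics/w5.png",cv2.resize(np.hstack([a,s]),(794,307)))
E
```

```text
clock: 17.3
position: [0.676, -0.0997, 0.0065]
ee_rot: [0.761, 0.649, 0.0, 0.0]
ft_force: [0.3, -0.8, 0.2]
grip_width: 0.599
grasp_force: 0.0
0.0187
```

View pics/w5.png

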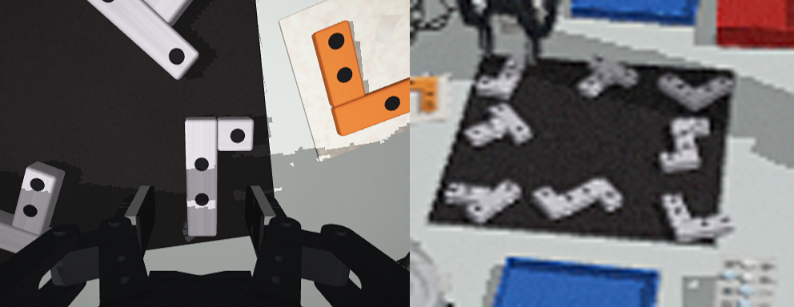

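Run:
```python
from h import *
p=manip.camera_params("side");f=192/np.tan(np.radians(p["fov_y"]/2))
for q in [(.676,-.0997,.0065),(.676,-.0997,.037),(.676,-.13,.0065),(.677,-.096,.017),(.701,-.0957,.0065),(.651,-.1037,.0065)]:
    c=p["camera_from_world"]@np.r_[q,1];print(q,p["cx"]-f*c[0]/c[2],p["cy"]+f*c[1]/c[2])
a=cv2.imread("pics/side0.png")
s=manip.camera("side")[:,:,::-1]
cv2.imwrite("pics/s6.png",cv2.resize(s[150:200,210:280],None,fx=10,fy=10,interpolation=cv2.INTER_CUBIC))
```

```text
(0.676, -0.0997, 0.0065) 241.36884913521257 184.52234999411996
(0.676, -0.0997, 0.037) 241.0491911367744 179.47553208995848
(0.676, -0.13, 0.0065) 242.45597372058376 180.89912000840235
(0.677, -0.096, 0.017) 240.92247759789953 183.23031938399473
(0.701, -0.0957, 0.0065) 236.20339937312755 184.66498359436767
(0.651, -0.1037, 0.0065) 246.53438664731857 184.37971397083035
```

View pics/s6.png

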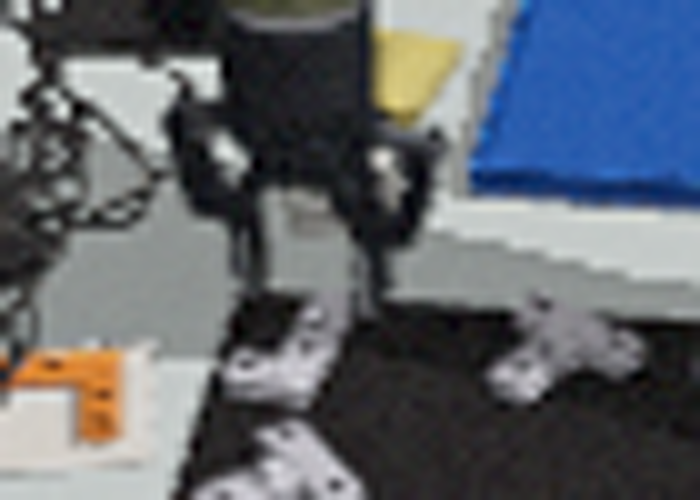

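The side view puts the fingertips, at about (236,179) and (247,181), roughly 25–30 mm above the stated TCP. I'll lower in guarded steps and close.

```bash
python3 -m inch '[[[0,0,0.1],[0,0,0]],[[0,0,0.2],[0,0,0]],[[0,0,0.25],[0,0,0]],[[0,0,0.25],[0,0,0]],[[0,0,0.25],[0,0,0]],[[0,0,0.25],[0,0,0]],[[0,0,0.25],[0,0,0]],[[0,0,0.25],[0,0,0]],[[0,0,0.25],[0,0,0]],[[0,0,0.25],[0,0,0]]]'
python3 -m inch '[[[0,0,0],[0,0,0]],[[0,0,0],[0,0,0]],[[0,0,0],[0,0,0]],[[0,0,0],[0,0,0]],[[0,0,0],[0,0,0]],[[0,0,0],[0,0,0]],[[0,0,0],[0,0,0]],[[0,0,0],[0,0,0]],[[0,0,0],[0,0,0]],[[0,0,0],[0,0,0]]]' 0 40
```

```text
clock: 18.45
position: [0.6758, -0.0998, -0.0138]
ee_rot: [0.761, 0.649, -0.0, 0.0]
ft_force: [0.6, -0.6, -0.2]
grip_width: 0.594
grasp_force: 0.0
clock: 19.45
position: [0.676, -0.0997, -0.0137]
ee_rot: [0.761, 0.649, 0.0, 0.0]
ft_force: [0.2, 0.2, 4.7]
grip_width: 0.213
grasp_force: 39.6
```

It's gripped: width 18 mm, 40 N, and the tip just touches the mat. The grasp height is therefore TCP z ≈ -0.012. I'll lift, and check the scrap box in the picture taken earlier.

```bash
python3 -m inch '[[[0,0,-0.2],[0,0,0]],[[0,0,-0.4],[0,0,0]],[[0,0,-0.7],[0,0,0]],[[0,0,-1],[0,0,0]],[[0,0,-1],[0,0,0]],[[0,0,-1],[0,0,0]],[[0,0,-1],[0,0,0]],[[0,0,-1],[0,0,0]],[[0,0,-1],[0,0,0]],[[0,0,-1],[0,0,0]]]' 0 60
python3 - <<'E'
from h import *
o=dict(position=np.array([.3278,-.4142,.2037]),ee_rot=np.array([.708,.706,0,0]))
hsv=cv2.cvtColor(cv2.imread("pics/w1.png"),cv2.COLOR_BGR2HSV);h,s,v=cv2.split(hsv)
for nm,m,z in(("red",((h<6)|(h>172))&(s>130)&(v>40),.035),("blue",(h>105)&(h<130)&(s>130)&(v>50),.02)):
    cs,_=cv2.findContours(m.astype(np.uint8)*255,0,1);c=max(cs,key=cv2.contourArea)
    r=cv2.minAreaRect((ray("wrist",c[:,0],z,o)[:,:2]*1000).astype(np.float32));print(nm,np.round(r[0]),np.round(r[1]),r[2],cv2.boundingRect(c))
E
```

```text
clock: 20.45
position: [0.6755, -0.0997, 0.0656]
ee_rot: [0.761, 0.649, -0.0, -0.0]
ft_force: [-0.5, 0.4, -1.3]
grip_width: 0.2
grasp_force: 58.7
red [ 368. -329.] [124. 144.] 2.769561529159546 (222, 0, 137, 157)
blue [ 532. -369.] [225. 172.] 88.68182373046875 (354, 0, 158, 224)
```

```bash
python3 -m inch '[[[-0.2,-0.2,-0.4],[0,0,0]],[[-0.5,-0.5,-0.4],[0,0,0]],[[-0.88,-0.88,-0.4],[0,0,0]],[[-0.88,-0.88,-0.4],[0,0,0]],[[-0.88,-0.88,-0.4],[0,0,0]],[[-0.88,-0.88,-0.4],[0,0,0]],[[-0.88,-0.88,-0.4],[0,0,0]],[[-0.88,-0.88,-0.4],[0,0,0]],[[-0.88,-0.88,-0.4],[0,0,0]],[[-0.88,-0.88,-0.4],[0,0,0]]]' >/dev/null
python3 -m inch '[[[-0.2,-0.2,0],[0,0,0]],[[-0.5,-0.5,0],[0,0,0]],[[-0.88,-0.88,0],[0,0,0]],[[-0.88,-0.88,0],[0,0,0]],[[-0.88,-0.88,0],[0,0,0]],[[-0.88,-0.88,0],[0,0,0]],[[-0.88,-0.88,0],[0,0,0]],[[-0.88,-0.88,0],[0,0,0]],[[-0.88,-0.88,0],[0,0,0]],[[-0.88,-0.88,0],[0,0,0]]]' |tail -2
python3 -m inch '[[[-0.2,-0.2,0],[0,0,0]],[[-0.5,-0.5,0],[0,0,0]],[[-0.88,-0.88,0],[0,0,0]],[[-0.88,-0.88,0],[0,0,0]],[[-0.88,-0.88,0],[0,0,0]],[[-0.88,-0.88,0],[0,0,0]],[[-0.88,-0.88,0],[0,0,0]],[[-0.88,-0.88,0],[0,0,0]],[[-0.88,-0.88,0],[0,0,0]],[[-0.88,-0.88,0],[0,0,0]]]' |tail -2
python3 -m inch '[[[-0.2,-0.2,0],[0,0,0]],[[-0.5,-0.5,0],[0,0,0]],[[-0.88,-0.88,0],[0,0,0]],[[-0.88,-0.88,0],[0,0,0]],[[-0.88,-0.88,0],[0,0,0]],[[-0.88,-0.88,0],[0,0,0]],[[-0.88,-0.88,0],[0,0,0]],[[-0.88,-0.88,0],[0,0,0]],[[-0.88,-0.88,0],[0,0,0]],[[-0.88,-0.88,0],[0,0,0]]]'
```

```text
grip_width: 0.203
grasp_force: 59.0
grip_width: 0.198
grasp_force: 59.0
clock: 24.45
position: [0.3534, -0.3329, 0.0981]
ee_rot: [0.761, 0.649, 0.0, 0.0]
ft_force: [0.3, 0.1, -1.0]
grip_width: 0.197
grasp_force: 59.1
```

```bash
python3 -m inch '[[[0,0,0.3],[0,0,0]],[[0,0,0.6],[0,0,0]],[[0,0,0.9],[0,0,0]],[[0,0,1],[0,0,0]],[[0,0,1],[0,0,0]],[[0,0,1],[0,0,0]],[[0,0,1],[0,0,0]],[[0,0,1],[0,0,0]],[[0,0,1],[0,0,0]],[[0,0,1],[0,0,0]]]' |tail -2
python3 -m inch '[[[0,0,0.1],[0,0,0]],[[0,0,0.2],[0,0,0]],[[0,0,0.28],[0,0,0]],[[0,0,0.28],[0,0,0]],[[0,0,0.28],[0,0,0]],[[0,0,0.28],[0,0,0]],[[0,0,0.28],[0,0,0]],[[0,0,0.28],[0,0,0]],[[0,0,0.28],[0,0,0]],[[0,0,0.28],[0,0,0]]]'
python3 -m inch '[[[0,0,0],[0,0,0]],[[0,0,0],[0,0,0]],[[0,0,0],[0,0,0]],[[0,0,0],[0,0,0]],[[0,0,0],[0,0,0]],[[0,0,-0.2],[0,0,0]],[[0,0,-0.5],[0,0,0]],[[0,0,-1],[0,0,0]],[[0,0,-1],[0,0,0]],[[0,0,-1],[0,0,0]]]' 0.4
```

```text
grip_width: 0.2
grasp_force: 59.1
clock: 26.45
position: [0.3532, -0.3332, -0.0042]
ee_rot: [0.761, 0.649, -0.0, 0.0]
ft_force: [0.1, 0.8, 0.2]
grip_width: 0.2
grasp_force: 59.1
clock: 27.45
position: [0.3535, -0.3336, 0.0764]
ee_rot: [0.761, 0.649, -0.0, 0.001]
ft_force: [-0.1, -0.1, -0.3]
grip_width: 0.403
grasp_force: 0.0
```

```bash
python3 -m inch '[[[0,0,-0.5],[0,0,0]],[[0.5,0.5,-1],[0,0,-0.1]],[[1,1,-1],[0,0,-0.2]],[[1,1,-1],[0,0,-0.2]],[[1,1,-1],[0,0,-0.2]],[[1,1,-1],[0,0,-0.2]],[[1,1,-1],[0,0,-0.2]],[[1,1,-1],[0,0,-0.2]],[[1,1,-1],[0,0,-0.2]],[[1,1,-1],[0,0,-0.2]]]' |head -3
python3 -m inch '[[[0.5,0.35,0],[0,0,0]],[[1,0.7,0],[0,0,0]],[[1,0.7,0],[0,0,0]],[[1,0.7,0],[0,0,0]],[[1,0.7,0],[0,0,0]],[[1,0.7,0],[0,0,0]],[[1,0.7,0],[0,0,0]],[[1,0.7,0],[0,0,0]],[[1,0.7,0],[0,0,0]],[[1,0.7,0],[0,0,0]]]' |head -1
python3 -m inch '[[[0.5,0.35,0],[0,0,0]],[[1,0.7,0],[0,0,0]],[[1,0.7,0],[0,0,0]],[[1,0.7,0],[0,0,0]],[[1,0.7,0],[0,0,0]],[[1,0.7,0],[0,0,0]],[[1,0.7,0],[0,0,0]],[[1,0.7,0],[0,0,0]],[[1,0.7,0],[0,0,0]],[[1,0.7,0],[0,0,0]]]' |head -1
python3 -m inch '[[[0.5,0.35,0],[0,0,0]],[[1,0.7,0],[0,0,0]],[[1,0.7,0],[0,0,0]],[[1,0.7,0],[0,0,0]],[[1,0.7,0],[0,0,0]],[[1,0.7,0],[0,0,0]],[[1,0.7,0],[0,0,0]],[[1,0.7,0],[0,0,0]],[[1,0.7,0],[0,0,0]],[[1,0.7,0],[0,0,0]]]' |head -3
python3 -m inch '[[[0.5,0.35,0],[0,0,-0.15]],[[1,0.7,0],[0,0,-0.3]],[[1,0.7,0],[0,0,-0.5]],[[1,0.7,0],[0,0,-0.7]],[[1,0.7,0],[0,0,-0.9]],[[1,0.7,0],[0,0,-1]],[[1,0.7,0],[0,0,-1]],[[1,0.7,0],[0,0,-1]],[[1,0.7,0],[0,0,-1]],[[1,0.7,0],[0,0,-1]]]' |head -3
python3 -m inch '[[[0.25,0.5,0.2],[0,0,-0.15]],[[0.49,1,0.4],[0,0,-0.3]],[[0.49,1,0.4],[0,0,-0.5]],[[0.49,1,0.4],[0,0,-0.7]],[[0.49,1,0.4],[0,0,-0.89]],[[0.49,1,0.4],[0,0,-0.89]],[[0.49,1,0.4],[0,0,-0.89]],[[0.49,1,0.4],[0,0,-0.89]],[[0.49,1,0.4],[0,0,-0.89]],[[0.49,1,0.4],[0,0,-0.89]]]' |head -3
python3 - <<'E'
from h import *
o=manip.get_obs();print(o["joint_pos"].round(2));im=manip.camera("wrist")[:,:,::-1].copy();cv2.imwrite("pics/w7.png",im)
dots(im,o)
E
```

```text
clock: 28.45
position: [0.4444, -0.2672, 0.1556]
ee_rot: [0.708, 0.706, -0.0, 0.0]
clock: 29.45
clock: 30.45
clock: 31.45
position: [0.6133, -0.0274, 0.1558]
ee_rot: [0.708, 0.706, -0.0, 0.0]
clock: 32.45
position: [0.6695, 0.0527, 0.1558]
ee_rot: [0.384, 0.923, -0.0, 0.0]
clock: 33.45
position: [0.6986, 0.1369, 0.1238]
ee_rot: [0.045, 0.999, -0.0, 0.0]
[ 0.31  0.75 -0.94  1.26  0.59  1.41  0.89]
px [242. 330.] rect [845. 118.] [79. 34.] 77 A 1793
px [ 97. 160.] rect [677.  16.] [65. 69.] 40 A 2316
   dots [[697, 30], [681, 17], [676, -19], [645, 18]]
px [251. 141.] rect [671. 133.] [65. 64.] 55 A 2068
   dots [[701, 137], [684, 138], [667, 165], [639, 126]]
px [233.  28.] rect [578. 131.] [48. 42.] 41 A 1132
   dots [[596, 132], [568, 137]]
```

View pics/w7.png

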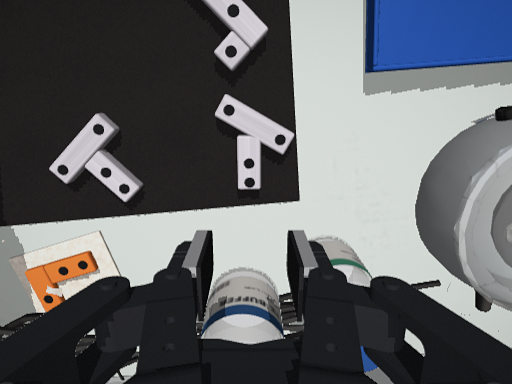

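The bent T stem is centred in front of the fingers at px (249,172), with dots (684,138) and (701,137). The bottle stands about 4 cm behind. I'll descend, grip and lift.

```bash
python3 -m inch '[[[0,0,0.3],[0,0,0]],[[0,0,0.6],[0,0,0]],[[0,0,0.9],[0,0,0]],[[0,0,1],[0,0,0]],[[0,0,1],[0,0,0]],[[0,0,1],[0,0,0]],[[0,0,1],[0,0,0]],[[0,0,1],[0,0,0]],[[0,0,1],[0,0,0]],[[0,0,1],[0,0,0]]]' |sed -n 4p
python3 -m inch '[[[0,0,0.15],[0,0,0]],[[0,0,0.3],[0,0,0]],[[0,0,0.45],[0,0,0]],[[0,0,0.55],[0,0,0]],[[0,0,0.65],[0,0,0]],[[0,0,0.69],[0,0,0]],[[0,0,0.69],[0,0,0]],[[0,0,0.69],[0,0,0]],[[0,0,0.69],[0,0,0]],[[0,0,0.69],[0,0,0]]]'
python3 -m inch '[[[0,0,0],[0,0,0]],[[0,0,0],[0,0,0]],[[0,0,0],[0,0,0]],[[0,0,0],[0,0,0]],[[0,0,0],[0,0,0]],[[0,0,0],[0,0,0]],[[0,0,0],[0,0,0]],[[0,0,0],[0,0,0]],[[0,0,0],[0,0,0]],[[0,0,0],[0,0,0]]]' 0 60 |tail -3
python3 -m inch '[[[0,0,-0.2],[0,0,0]],[[0,0,-0.4],[0,0,0]],[[0,0,-0.7],[0,0,0]],[[0,0,-1],[0,0,0]],[[0,0,-1],[0,0,0]],[[0,0,-1],[0,0,0]],[[0,0,-1],[0,0,0]],[[0,0,-1],[0,0,0]],[[0,0,-1],[0,0,0]],[[0,0,-1],[0,0,0]]]'
```

```text
ft_force: [-0.5, -0.1, -0.3]
clock: 35.5
position: [0.6988, 0.137, -0.011]
ee_rot: [0.044, 0.999, 0.0, 0.0]
ft_force: [-0.4, 0.4, -0.2]
grip_width: 0.4
grasp_force: 0.0
ft_force: [-0.2, -1.4, 5.0]
grip_width: 0.17
grasp_force: 59.0
clock: 37.5
position: [0.6983, 0.1369, 0.0681]
ee_rot: [0.044, 0.999, -0.0, -0.0]
ft_force: [-0.9, 0.2, 1.5]
grip_width: 0.0
grasp_force: 0.0
```

It slipped out. Reopening and looking.

```bash
python3 -m inch '[[[0,0,-0.3],[0,0,0]],[[0,0,-0.7],[0,0,0]],[[0,0,-0.7],[0,0,0]],[[0,0,-0.7],[0,0,0]],[[0,0,-0.7],[0,0,0]],[[0,0,-0.7],[0,0,0]],[[0,0,-0.7],[0,0,0]],[[0,0,-0.7],[0,0,0]],[[0,0,-0.7],[0,0,0]],[[0,0,-0.7],[0,0,0]]]' 0.4 | sed -n 2p
python3 - <<'E'
from h import *
o=manip.get_obs();im=manip.camera("wrist")[:,:,::-1].copy();cv2.imwrite("pics/w8.png",im)
dots(im,o)
E
```

```text
position: [0.6985, 0.137, 0.1244]
px [250. 330.] rect [847. 124.] [93. 34.] 77 A 1873
px [ 97. 159.] rect [677.  16.] [65. 69.] 40 A 2320
   dots [[696, 30], [682, 17], [675, -19], [645, 18]]
px [221.  67.] rect [603. 121.] [83. 87.] 84 A 3385
   dots [[634, 85], [639, 147], [632, 101], [618, 112], [603, 114], [596, 132], [568, 137]]
```

View pics/w8.png

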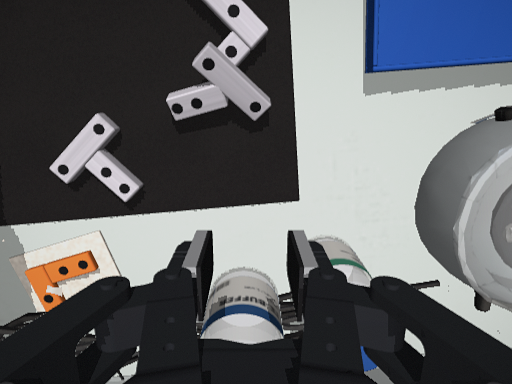

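The bent T slid to about (634,90) and leans on the Z's corner. The pad corners in that picture triangulate to about 30 mm behind the TCP. That means I had gripped only its top edge, and later grips must go to TCP z ≈ -0.022. I'll re-grip its stem, closing along x.

```bash
python3 -m inch '[[[0.3,-0.3,0],[0,0,0.15]],[[0.75,-0.65,0],[0,0,0.3]],[[0.75,-0.65,0],[0,0,0.5]],[[0.75,-0.65,0],[0,0,0.7]],[[0.75,-0.65,0],[0,0,0.87]],[[0.75,-0.65,0],[0,0,0.87]],[[0.75,-0.65,0],[0,0,0.87]],[[0.75,-0.65,0],[0,0,0.87]],[[0.75,-0.65,0],[0,0,0.87]],[[0.75,-0.65,0],[0,0,0.87]]]' 0.36 |sed -n 2,3p
python3 -m inch '[[[0,0,0],[0,0,0.15]],[[0,0,0.1],[0,0,0.3]],[[0,0,0.2],[0,0,0.5]],[[0,0,0.3],[0,0,0.7]],[[0,0,0.5],[0,0,0.86]],[[0,0,0.5],[0,0,0.86]],[[0,0,0.5],[0,0,0.86]],[[0,0,0.5],[0,0,0.86]],[[0,0,0.5],[0,0,0.86]],[[0,0,0.5],[0,0,0.86]]]' |sed -n 2,3p
python3 -c "
from h import *
o=manip.get_obs();im=manip.camera('wrist')[:,:,::-1].copy();cv2.imwrite('pics/w9.png',im)
dots(im,o)"
```

```text
position: [0.6342, 0.0905, 0.1244]
ee_rot: [0.376, 0.927, 0.0, -0.0]
position: [0.6344, 0.0905, 0.085]
ee_rot: [0.662, 0.75, 0.0, 0.0]
px [370. 369.] rect [757. -54.] [11. 47.] 48 A 276
px [268. 296.] rect [664.   7.] [33. 70.] 39 A 1529
   dots [[676, -19], [645, 18]]
px [ 10. 248.] rect [459.  21.] [91. 22.] 86 A 1049
   dots [[459, 51]]
px [193. 141.] rect [578. 123.] [ 84. 138.] 85 A 4689
   dots [[635, 84], [632, 100], [603, 113], [549, 121], [596, 132], [522, 126], [568, 137], [639, 147]]
```

```bash
python3 -m inch '[[[0,0,0.3],[0,0,0]],[[0,0,0.6],[0,0,0]],[[0,0,0.8],[0,0,0]],[[0,0,0.9],[0,0,0]],[[0,0,1],[0,0,0]],[[0,0,1],[0,0,0]],[[0,0,1],[0,0,0]],[[0,0,1],[0,0,0]],[[0,0,1],[0,0,0]],[[0,0,1],[0,0,0]]]' |sed -n 2,4p
python3 -m inch '[[[0,0,0.05],[0,0,0]],[[0,0,0.1],[0,0,0]],[[0,0,0.15],[0,0,0]],[[0,0,0.2],[0,0,0]],[[0,0,0.24],[0,0,0]],[[0,0,0.28],[0,0,0]],[[0,0,0.32],[0,0,0]],[[0,0,0.32],[0,0,0]],[[0,0,0.32],[0,0,0]],[[0,0,0.32],[0,0,0]]]' |sed -n 2,4p
python3 -m inch '[[[0,0,0],[0,0,0]],[[0,0,0],[0,0,0]],[[0,0,0],[0,0,0]],[[0,0,0],[0,0,0]],[[0,0,0],[0,0,0]],[[0,0,0],[0,0,0]],[[0,0,0],[0,0,0]],[[0,0,0],[0,0,0]],[[0,0,0],[0,0,0]],[[0,0,0],[0,0,0]]]' 0 60 |tail -3
```

```text
position: [0.6344, 0.0905, 0.0049]
ee_rot: [0.662, 0.749, 0.0, 0.0]
ft_force: [0.2, 0.3, 0.3]
position: [0.6343, 0.0905, -0.0209]
ee_rot: [0.662, 0.749, 0.0, 0.0]
ft_force: [-0.5, -0.0, 0.4]
ft_force: [1.4, 0.7, 3.5]
grip_width: 0.242
grasp_force: 57.3
```

It's properly gripped now at 20.6 mm. Lift and carry to the scrap box.

```bash
python3 -m inch '[[[0,0,-0.1],[0,0,0]],[[0,0,-0.3],[0,0,0]],[[0,0,-0.6],[0,0,0]],[[0,0,-1],[0,0,0]],[[0,0,-1],[0,0,0]],[[0,0,-1],[0,0,0]],[[0,0,-1],[0,0,0]],[[0,0,-1],[0,0,0]],[[0,0,-1],[0,0,0]],[[0,0,-1],[0,0,0]]]' 0 60 |tail -2
python3 -m inch '[[[-0.2,-0.2,-0.2],[0,0,0]],[[-0.5,-0.4,-0.4],[0,0,0]],[[-0.85,-0.75,-0.4],[0,0,0]],[[-0.85,-0.75,-0.4],[0,0,0]],[[-0.85,-0.75,-0.4],[0,0,0]],[[-0.85,-0.75,-0.4],[0,0,0]],[[-0.85,-0.75,-0.4],[0,0,0]],[[-0.85,-0.75,-0.4],[0,0,0]],[[-0.85,-0.75,-0.4],[0,0,0]],[[-0.85,-0.75,-0.4],[0,0,0]]]' |tail -2
python3 -m inch '[[[-0.2,-0.2,0],[0,0,0]],[[-0.5,-0.4,0],[0,0,0]],[[-0.85,-0.75,0],[0,0,0]],[[-0.85,-0.75,0],[0,0,0]],[[-0.85,-0.75,0],[0,0,0]],[[-0.85,-0.75,0],[0,0,0]],[[-0.85,-0.75,0],[0,0,0]],[[-0.85,-0.75,0],[0,0,0]],[[-0.85,-0.75,0],[0,0,0]],[[-0.85,-0.75,0],[0,0,0]]]' |tail -2
python3 -m inch '[[[-0.2,-0.2,0],[0,0,0]],[[-0.5,-0.4,0],[0,0,0]],[[-0.85,-0.75,0],[0,0,0]],[[-0.85,-0.75,0],[0,0,0]],[[-0.85,-0.75,0],[0,0,0]],[[-0.85,-0.75,0],[0,0,0]],[[-0.85,-0.75,0],[0,0,0]],[[-0.85,-0.75,0],[0,0,0]],[[-0.85,-0.75,0],[0,0,0]],[[-0.85,-0.75,0],[0,0,0]]]' |tail -2
python3 -m inch '[[[-0.2,-0.2,0],[0,0,0]],[[-0.5,-0.4,0],[0,0,0]],[[-0.85,-0.75,0],[0,0,0]],[[-0.85,-0.75,0],[0,0,0]],[[-0.85,-0.75,0],[0,0,0]],[[-0.85,-0.75,0],[0,0,0]],[[-0.85,-0.75,0],[0,0,0]],[[-0.85,-0.75,0],[0,0,0]],[[-0.85,-0.75,0],[0,0,0]],[[-0.85,-0.75,0],[0,0,0]]]' |tail -2
python3 -m inch '[[[-0.2,-0.2,0],[0,0,0]],[[-0.5,-0.4,0],[0,0,0]],[[-0.85,-0.75,0],[0,0,0]],[[-0.85,-0.75,0],[0,0,0]],[[-0.85,-0.75,0],[0,0,0]],[[-0.85,-0.75,0],[0,0,0]],[[-0.85,-0.75,0],[0,0,0]],[[-0.85,-0.75,0],[0,0,0]],[[-0.85,-0.75,0],[0,0,0]],[[-0.85,-0.75,0],[0,0,0]]]'
```

```text
grip_width: 0.237
grasp_force: 57.6
grip_width: 0.234
grasp_force: 57.8
grip_width: 0.234
grasp_force: 57.8
grip_width: 0.231
grasp_force: 57.9
grip_width: 0.234
grasp_force: 57.9
clock: 49.6
position: [0.3785, -0.2837, 0.0909]
ee_rot: [0.662, 0.75, 0.0, 0.0]
ft_force: [-1.2, -0.3, -0.5]
grip_width: 0.235
grasp_force: 57.9
```

```bash
python3 -m inch '[[[0,0,0.3],[0,0,0]],[[0,0,0.6],[0,0,0]],[[0,0,0.8],[0,0,0]],[[0,0,0.9],[0,0,0]],[[0,0,1],[0,0,0]],[[0,0,1],[0,0,0]],[[0,0,1],[0,0,0]],[[0,0,1],[0,0,0]],[[0,0,1],[0,0,0]],[[0,0,1],[0,0,0]]]' |sed -n 2,4p
python3 -m inch '[[[0,0,0.05],[0,0,0]],[[0,0,0.1],[0,0,0]],[[0,0,0.13],[0,0,0]],[[0,0,0.13],[0,0,0]],[[0,0,0.13],[0,0,0]],[[0,0,0.13],[0,0,0]],[[0,0,0.13],[0,0,0]],[[0,0,0.13],[0,0,0]],[[0,0,0.13],[0,0,0]],[[0,0,0.13],[0,0,0]]]' |sed -n 2,4p
python3 -m inch '[[[0,0,0],[0,0,0]],[[0,0,0],[0,0,0]],[[0,0,0],[0,0,0]],[[0,0,0],[0,0,0]],[[0,0,0],[0,0,0]],[[0,0,-0.2],[0,0,0]],[[0,0,-0.5],[0,0,0]],[[0,0,-1],[0,0,0]],[[0,0,-1],[0,0,0]],[[0,0,-1],[0,0,0]]]' 0.45 |tail -3
python3 -m inch '[[[0,0,-0.5],[0,0,0.1]],[[0,0.4,-1],[0,0,0.15]],[[0,0.8,-1],[0,0,0.15]],[[0,0.8,-1],[0,0,0.15]],[[0,0.8,-1],[0,0,0.15]],[[0,0.8,-1],[0,0,0.15]],[[0,0.8,-1],[0,0,0.15]],[[0,0.8,-1],[0,0,0.15]],[[0,0.8,-1],[0,0,0.15]],[[0,0.8,-1],[0,0,0.15]]]'
python3 -c "
from h import *
o=manip.get_obs();im=manip.camera('wrist')[:,:,::-1].copy();cv2.imwrite('pics/w10.png',im)
dots(im,o)"
```

```text
position: [0.3785, -0.2841, 0.0113]
ee_rot: [0.662, 0.749, -0.0, 0.0]
ft_force: [-0.0, -0.0, -1.6]
position: [0.3784, -0.2839, 0.0006]
ee_rot: [0.662, 0.749, -0.0, 0.0]
ft_force: [0.7, 0.1, -0.6]
ft_force: [-0.5, -0.1, -0.6]
grip_width: 0.449
grasp_force: 0.0
clock: 53.6
position: [0.4416, -0.2761, 0.1606]
ee_rot: [0.705, 0.709, -0.0, 0.0]
ft_force: [0.7, 0.2, -0.1]
grip_width: 0.448
grasp_force: 0.0
px [379. 371.] rect [ 588. -510.] [21. 58.] 42 A 799
px [122. 368.] rect [ 300. -507.] [67. 22.] 52 A 852
px [169. 180.] rect [ 362. -290.] [159.  60.] 87 A 3989
   dots [[351, -341], [355, -318], [380, -303], [369, -299], [372, -287], [371, -269], [345, -253], [383, -223]]
px [394.   6.] rect [ 562. -137.] [37. 17.] 0 A 338
   dots [[570, -133]]
```

View pics/w10.png

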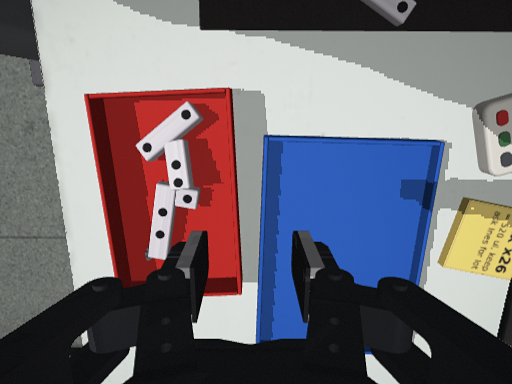

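Both misshapen pieces are in the red box at px (170,140) and (170,220). The right tray is visible with its top edge at px (265–444,140). Next is the first Z, at about (445,16).

```bash
python3 -m inch '[[[0.4,0,0],[0,0,0]],[[0.91,0.01,0],[0,0,0]],[[0.91,0.01,0],[0,0,0]],[[0.91,0.01,0],[0,0,0]],[[0.91,0.01,0],[0,0,0]],[[0.91,0.01,0],[0,0,0]],[[0.91,0.01,0],[0,0,0]],[[0.91,0.01,0],[0,0,0]],[[0.91,0.01,0],[0,0,0]],[[0.91,0.01,0],[0,0,0]]]' |sed -n 2p
python3 -m inch '[[[0.4,0,0],[0,0,0]],[[0.91,0.01,0],[0,0,0]],[[0.91,0.01,0],[0,0,0]],[[0.91,0.01,0],[0,0,0]],[[0.91,0.01,0],[0,0,0]],[[0.91,0.01,0],[0,0,0]],[[0.91,0.01,0],[0,0,0]],[[0.91,0.01,0],[0,0,0]],[[0.91,0.01,0],[0,0,0]],[[0.91,0.01,0],[0,0,0]]]' |sed -n 2p
python3 -m inch '[[[0.4,0,0.2],[0,0,0]],[[0.91,0.01,0.48],[0,0,0]],[[0.91,0.01,0.48],[0,0,0]],[[0.91,0.01,0.48],[0,0,0]],[[0.91,0.01,0.48],[0,0,0]],[[0.91,0.01,0.48],[0,0,0]],[[0.91,0.01,0.48],[0,0,0]],[[0.91,0.01,0.48],[0,0,0]],[[0.91,0.01,0.48],[0,0,0]],[[0.91,0.01,0.48],[0,0,0]]]' |sed -n 2p
python3 -m inch '[[[0.4,0,0.2],[0,0,-0.15]],[[0.91,0.01,0.48],[0,0,-0.3]],[[0.91,0.01,0.48],[0,0,-0.37]],[[0.91,0.01,0.48],[0,0,-0.37]],[[0.91,0.01,0.48],[0,0,-0.37]],[[0.91,0.01,0.48],[0,0,-0.37]],[[0.91,0.01,0.48],[0,0,-0.37]],[[0.91,0.01,0.48],[0,0,-0.37]],[[0.91,0.01,0.48],[0,0,-0.37]],[[0.91,0.01,0.48],[0,0,-0.37]]]' |sed -n 1,3p
python3 -c "
from h import *
o=manip.get_obs();im=manip.camera('wrist')[:,:,::-1].copy();cv2.imwrite('pics/w11.png',im)
dots(im,o)
o=dict(position=np.array([.4416,-.2761,.1606]),ee_rot=np.array([.705,.709,0,0]))
print('tray corners',ray('wrist',[(265,137),(444,142),(258,343)],.02,o).round(3)[:,:2].tolist())
print('box corners',ray('wrist',[(86,95),(231,89),(241,294)],.035,o).round(3)[:,:2].tolist())"
```

```text
position: [0.4422, -0.2033, 0.1605]
position: [0.4426, -0.1305, 0.1605]
position: [0.443, -0.0577, 0.1221]
clock: 57.65
position: [0.4434, 0.0151, 0.0838]
ee_rot: [0.595, 0.804, 0.0, 0.0]
px [124. 367.] rect [ 387. -165.] [47. 17.] 69 A 478
px [227. 309.] rect [454. -88.] [31. 66.] 49 A 1265
   dots [[476, -101], [461, -88]]
px [499. 281.] rect [656.   3.] [20. 74.] 40 A 1024
   dots [[645, 19]]
px [310. 254.] rect [504. -17.] [12. 41.] 33 A 298
px [189. 254.] rect [412. -45.] [12. 41.] 1 A 284
px [253. 191.] rect [445.  17.] [95. 44.] 85 A 2394
   dots [[432, -18], [449, 5], [443, 28], [448, 47], [460, 51]]
px [455.  86.] rect [551. 126.] [88. 44.] 21 A 2402
   dots [[550, 121], [568, 137], [522, 126]]
px [485.   6.] rect [550. 180.] [42. 11.] 1 A 230
px [305.  28.] rect [446. 132.] [21. 35.] 21 A 676
   dots [[450, 125], [443, 144]]
tray corners [[0.456, -0.243], [0.622, -0.247], [0.452, -0.468]]
box corners [[0.302, -0.207], [0.426, -0.201], [0.434, -0.398]]
```

```bash
python3 -m inch '[[[0,0.03,0.3],[0,0,0]],[[0,0.03,0.6],[0,0,0]],[[0,0.03,0.8],[0,0,0]],[[0,0.03,0.9],[0,0,0]],[[0,0.03,1],[0,0,0]],[[0,0.03,1],[0,0,0]],[[0,0.03,1],[0,0,0]],[[0,0.03,1],[0,0,0]],[[0,0.03,1],[0,0,0]],[[0,0.03,1],[0,0,0]]]' |sed -n 2,4p
python3 -m inch '[[[0,0,0.05],[0,0,0]],[[0,0,0.1],[0,0,0]],[[0,0,0.15],[0,0,0]],[[0,0,0.2],[0,0,0]],[[0,0,0.25],[0,0,0]],[[0,0,0.3],[0,0,0]],[[0,0,0.32],[0,0,0]],[[0,0,0.32],[0,0,0]],[[0,0,0.32],[0,0,0]],[[0,0,0.32],[0,0,0]]]' |sed -n 2,4p
python3 -m inch '[[[0,0,0],[0,0,0]],[[0,0,0],[0,0,0]],[[0,0,0],[0,0,0]],[[0,0,0],[0,0,0]],[[0,0,0],[0,0,0]],[[0,0,0],[0,0,0]],[[0,0,0],[0,0,0]],[[0,0,0],[0,0,0]],[[0,0,0],[0,0,0]],[[0,0,0],[0,0,0]]]' 0 60 |tail -3
python3 -m inch '[[[0,0,-0.1],[0,0,0]],[[0,0,-0.3],[0,0,0]],[[0,0,-0.6],[0,0,0]],[[0,0,-1],[0,0,0]],[[0,0,-1],[0,0,0]],[[0,0,-1],[0,0,0]],[[0,0,-1],[0,0,0]],[[0,0,-1],[0,0,0]],[[0,0,-1],[0,0,0]],[[0,0,-1],[0,0,0]]]'
```

```text
position: [0.4459, 0.0158, 0.004]
ee_rot: [0.595, 0.804, 0.0, 0.0]
ft_force: [-0.0, 0.4, -0.1]
position: [0.4458, 0.0159, -0.0217]
ee_rot: [0.595, 0.804, 0.0, 0.0]
ft_force: [-0.1, 0.1, -0.5]
ft_force: [-1.5, -0.9, 5.7]
grip_width: 0.206
grasp_force: 58.6
clock: 61.7
position: [0.4454, 0.0161, 0.0577]
ee_rot: [0.595, 0.804, -0.0, -0.0]
ft_force: [0.7, -0.6, -0.3]
grip_width: 0.217
grasp_force: 58.4
```

```bash
python3 -m inch '[[[-0.2,0,-0.2],[0,0,0]],[[-0.6,-0.05,-0.2],[0,0,0]],[[-0.92,-0.08,-0.2],[0,0,0]],[[-0.92,-0.08,-0.2],[0,0,0]],[[-0.92,-0.08,-0.2],[0,0,0]],[[-0.92,-0.08,-0.2],[0,0,0]],[[-0.92,-0.08,-0.2],[0,0,0]],[[-0.92,-0.08,-0.2],[0,0,0]],[[-0.92,-0.08,-0.2],[0,0,0]],[[-0.92,-0.08,-0.2],[0,0,0]]]' |tail -2
python3 -m inch '[[[-0.3,0,0],[0,0,0]],[[-0.7,-0.05,0],[0,0,0]],[[-0.92,-0.08,0],[0,0,0]],[[-0.92,-0.08,0],[0,0,0]],[[-0.92,-0.08,0],[0,0,0]],[[-0.92,-0.08,0],[0,0,0]],[[-0.92,-0.08,0],[0,0,0]],[[-0.92,-0.08,0],[0,0,0]],[[-0.92,-0.08,0],[0,0,0]],[[-0.92,-0.08,0],[0,0,0]]]' |tail -2
python3 -m inch '[[[-0.3,0,0],[0,0,0]],[[-0.7,-0.05,0],[0,0,0]],[[-0.92,-0.08,0],[0,0,0]],[[-0.92,-0.08,0],[0,0,0]],[[-0.92,-0.08,0],[0,0,0]],[[-0.92,-0.08,0],[0,0,0]],[[-0.92,-0.08,0],[0,0,0]],[[-0.92,-0.08,0],[0,0,0]],[[-0.92,-0.08,0],[0,0,0]],[[-0.92,-0.08,0],[0,0,0]]]' |tail -2
python3 -m inch '[[[-0.3,0,0],[0,0,0]],[[-0.7,-0.05,0],[0,0,0]],[[-0.92,-0.08,0],[0,0,0]],[[-0.92,-0.08,0],[0,0,0]],[[-0.92,-0.08,0],[0,0,0]],[[-0.92,-0.08,0],[0,0,0]],[[-0.92,-0.08,0],[0,0,0]],[[-0.92,-0.08,0],[0,0,0]],[[-0.92,-0.08,0],[0,0,0]],[[-0.92,-0.08,0],[0,0,0]]]' |tail -2
python3 -m inch '[[[-0.3,0,0],[0,0,0]],[[-0.7,-0.05,0],[0,0,0]],[[-0.92,-0.08,0],[0,0,0]],[[-0.92,-0.08,0],[0,0,0]],[[-0.92,-0.08,0],[0,0,0]],[[-0.92,-0.08,0],[0,0,0]],[[-0.92,-0.08,0],[0,0,0]],[[-0.92,-0.08,0],[0,0,0]],[[-0.92,-0.08,0],[0,0,0]],[[-0.92,-0.08,0],[0,0,0]]]' |tail -2
python3 -m inch '[[[-0.3,0,0],[0,0,0]],[[-0.7,-0.05,0],[0,0,0]],[[-0.92,-0.08,0],[0,0,0]],[[-0.92,-0.08,0],[0,0,0]],[[-0.92,-0.08,0],[0,0,0]],[[-0.92,-0.08,0],[0,0,0]],[[-0.92,-0.08,0],[0,0,0]],[[-0.92,-0.08,0],[0,0,0]],[[-0.92,-0.08,0],[0,0,0]],[[-0.92,-0.08,0],[0,0,0]]]'
```

```text
grip_width: 0.213
grasp_force: 58.3
grip_width: 0.21
grasp_force: 58.3
grip_width: 0.213
grasp_force: 58.3
grip_width: 0.214
grasp_force: 58.3
grip_width: 0.21
grasp_force: 58.3
clock: 67.7
position: [0.5379, -0.4176, 0.0742]
ee_rot: [0.595, 0.804, -0.0, 0.0]
ft_force: [-0.0, -0.8, -1.1]
grip_width: 0.216
grasp_force: 58.3
```

```bash
python3 -m inch '[[[0,0,0.3],[0,0,0]],[[0,0,0.6],[0,0,0]],[[0,0,0.8],[0,0,0]],[[0,0,0.9],[0,0,0]],[[0,0,1],[0,0,0]],[[0,0,1],[0,0,0]],[[0,0,1],[0,0,0]],[[0,0,1],[0,0,0]],[[0,0,1],[0,0,0]],[[0,0,1],[0,0,0]]]' |sed -n 4p
python3 -m inch '[[[0,0,0.05],[0,0,0]],[[0,0,0.1],[0,0,0]],[[0,0,0.15],[0,0,0]],[[0,0,0.15],[0,0,0]],[[0,0,0.15],[0,0,0]],[[0,0,0.15],[0,0,0]],[[0,0,0.15],[0,0,0]],[[0,0,0.15],[0,0,0]],[[0,0,0.15],[0,0,0]],[[0,0,0.15],[0,0,0]]]' |sed -n 2,5p
python3 -m inch '[[[0,0,0],[0,0,0]],[[0,0,0],[0,0,0]],[[0,0,0],[0,0,0]],[[0,0,0],[0,0,0]],[[0,0,0],[0,0,0]],[[0,0,-0.2],[0,0,0]],[[0,0,-0.5],[0,0,0]],[[0,0,-1],[0,0,0]],[[0,0,-1],[0,0,0]],[[0,0,-1],[0,0,0]]]' 0.45
python3 -m inch '[[[0.3,0,-0.3],[0,0,0.1]],[[0.7,0.5,-0.8],[0,0,0.2]],[[1,0.8,-0.8],[0,0,0.37]],[[1,0.8,-0.8],[0,0,0.37]],[[1,0.8,-0.8],[0,0,0.37]],[[1,0.8,-0.8],[0,0,0.37]],[[1,0.8,-0.8],[0,0,0.37]],[[1,0.8,-0.8],[0,0,0.37]],[[1,0.8,-0.8],[0,0,0.37]],[[1,0.8,-0.8],[0,0,0.37]]]' |sed -n 2,3p
python3 -c "
from h import *
o=manip.get_obs();im=manip.camera('wrist')[:,:,::-1].copy();cv2.imwrite('pics/w12.png',im)
h,s,v=cv2.split(cv2.cvtColor(im,cv2.COLOR_BGR2HSV));print((s[200:300]>150).sum())
dots(im,o,z=.018,lo=110)"
```

```text
ft_force: [0.9, 0.1, -0.2]
position: [0.5379, -0.4177, -0.0178]
ee_rot: [0.595, 0.804, -0.0, 0.0]
ft_force: [-0.0, -0.1, 0.1]
grip_width: 0.213
clock: 70.7
position: [0.5387, -0.4182, 0.0644]
ee_rot: [0.595, 0.804, -0.0, 0.002]
ft_force: [-0.1, 0.1, -0.5]
grip_width: 0.455
grasp_force: 0.0
position: [0.5755, -0.3228, 0.126]
ee_rot: [0.705, 0.709, -0.0, -0.0]
19848
px [120. 373.] rect [ 446. -526.] [46. 18.] 49 A 573
px [374. 366.] rect [ 700. -516.] [19. 53.] 37 A 603
px [298. 318.] rect [ 625. -456.] [51. 14.] 88 A 377
px [215. 276.] rect [ 548. -416.] [97. 31.] 82 A 1420
   dots [[534, -439], [542, -428], [550, -382]]
px [  7. 178.] rect [ 373. -332.] [80. 24.] 79 A 582
   dots [[380, -303]]
px [502. 141.] rect [ 782. -291.] [20. 98.] 12 A 1379
```

```bash
python3 -m inch '[[[0.4,0,0],[0,0,0]],[[0.94,-0.03,0],[0,0,0]],[[0.94,-0.03,0],[0,0,0]],[[0.94,-0.03,0],[0,0,0]],[[0.94,-0.03,0],[0,0,0]],[[0.94,-0.03,0],[0,0,0]],[[0.94,-0.03,0],[0,0,0]],[[0.94,-0.03,0],[0,0,0]],[[0.94,-0.03,0],[0,0,0]],[[0.94,-0.03,0],[0,0,0]]]' |sed -n 2p
python3 -m inch '[[[0.4,0,0],[0,0,0]],[[0.94,-0.03,0],[0,0,0]],[[0.94,-0.03,0],[0,0,0]],[[0.94,-0.03,0],[0,0,0]],[[0.94,-0.03,0],[0,0,0]],[[0.94,-0.03,0],[0,0,0]],[[0.94,-0.03,0],[0,0,0]],[[0.94,-0.03,0],[0,0,0]],[[0.94,-0.03,0],[0,0,0]],[[0.94,-0.03,0],[0,0,0]]]' |sed -n 2p
python3 -m inch '[[[0.4,0,0],[0,0,0]],[[0.94,-0.03,0],[0,0,0]],[[0.94,-0.03,0],[0,0,0]],[[0.94,-0.03,0],[0,0,0]],[[0.94,-0.03,0],[0,0,0]],[[0.94,-0.03,0],[0,0,0]],[[0.94,-0.03,0],[0,0,0]],[[0.94,-0.03,0],[0,0,0]],[[0.94,-0.03,0],[0,0,0]],[[0.94,-0.03,0],[0,0,0]]]' |sed -n 2p
python3 -m inch '[[[0.4,0,0],[0,0,0]],[[0.94,-0.03,0],[0,0,0]],[[0.94,-0.03,0],[0,0,0]],[[0.94,-0.03,0],[0,0,0]],[[0.94,-0.03,0],[0,0,0]],[[0.94,-0.03,0],[0,0,0]],[[0.94,-0.03,0],[0,0,0]],[[0.94,-0.03,0],[0,0,0]],[[0.94,-0.03,0],[0,0,0]],[[0.94,-0.03,0],[0,0,0]]]' |sed -n 2p
python3 -m inch '[[[0.4,0,0],[0,0,0.1]],[[0.94,-0.03,0],[0,0,0.25]],[[0.94,-0.03,0],[0,0,0.4]],[[0.94,-0.03,0],[0,0,0.55]],[[0.94,-0.03,0],[0,0,0.55]],[[0.94,-0.03,0],[0,0,0.55]],[[0.94,-0.03,0],[0,0,0.55]],[[0.94,-0.03,0],[0,0,0.55]],[[0.94,-0.03,0],[0,0,0.55]],[[0.94,-0.03,0],[0,0,0.55]]]' |sed -n 2,3p
python3 -m inch '[[[0.4,-0.2,0.2],[0,0,0.1]],[[0.84,-0.43,0.52],[0,0,0.25]],[[0.84,-0.43,0.52],[0,0,0.4]],[[0.84,-0.43,0.52],[0,0,0.56]],[[0.84,-0.43,0.52],[0,0,0.56]],[[0.84,-0.43,0.52],[0,0,0.56]],[[0.84,-0.43,0.52],[0,0,0.56]],[[0.84,-0.43,0.52],[0,0,0.56]],[[0.84,-0.43,0.52],[0,0,0.56]],[[0.84,-0.43,0.52],[0,0,0.56]]]' |sed -n 1,3p
python3 -c "
from h import *
o=manip.get_obs();im=manip.camera('wrist')[:,:,::-1].copy();cv2.imwrite('pics/w13.png',im)
dots(im,o)"
```

```text
position: [0.5729, -0.2474, 0.1261]
position: [0.5701, -0.1722, 0.1261]
position: [0.5672, -0.097, 0.1261]
position: [0.5644, -0.0218, 0.1261]
position: [0.5616, 0.0534, 0.1261]
ee_rot: [0.841, 0.542, -0.0, 0.0]
clock: 77.75
position: [0.5581, 0.1288, 0.0846]
ee_rot: [0.938, 0.345, 0.0, 0.0]
px [123. 368.] rect [367. 109.] [51. 17.] 3 A 496
px [251. 189.] rect [559. 130.] [95. 44.] 21 A 2341
   dots [[522, 126], [550, 121], [568, 137], [596, 132]]
px [470. 178.] rect [675.  18.] [65. 71.] 40 A 2464
   dots [[676, -19], [645, 19], [681, 17], [697, 30]]
px [97. 84.] rect [547. 259.] [ 26. 138.] 88 A 1865
   dots [[481, 269], [484, 268], [490, 269], [492, 268], [522, 263], [531, 256], [528, 260], [535, 254], [528, 262], [533, 262], [540, 257], [547, 259], [562, 255], [565, 256], [565, 261], [571, 255], [573, 257], [575, 257], [577, 256], [581, 253], [595, 252], [596, 254], [602, 250], [605, 256]]
px [476.  39.] rect [741.  83.] [108.  44.] 90 A 2368
```

```bash
python3 -m inch '[[[0,0,0.3],[0,0,0]],[[0,0,0.6],[0,0,0]],[[0,0,0.8],[0,0,0]],[[0,0,0.9],[0,0,0]],[[0,0,1],[0,0,0]],[[0,0,1],[0,0,0]],[[0,0,1],[0,0,0]],[[0,0,1],[0,0,0]],[[0,0,1],[0,0,0]],[[0,0,1],[0,0,0]]]' |sed -n 4p
python3 -m inch '[[[0,0,0.05],[0,0,0]],[[0,0,0.1],[0,0,0]],[[0,0,0.15],[0,0,0]],[[0,0,0.2],[0,0,0]],[[0,0,0.25],[0,0,0]],[[0,0,0.3],[0,0,0]],[[0,0,0.35],[0,0,0]],[[0,0,0.35],[0,0,0]],[[0,0,0.35],[0,0,0]],[[0,0,0.35],[0,0,0]]]' |sed -n 2,4p
python3 -m inch '[[[0,0,0],[0,0,0]],[[0,0,0],[0,0,0]],[[0,0,0],[0,0,0]],[[0,0,0],[0,0,0]],[[0,0,0],[0,0,0]],[[0,0,0],[0,0,0]],[[0,0,0],[0,0,0]],[[0,0,0],[0,0,0]],[[0,0,0],[0,0,0]],[[0,0,0],[0,0,0]]]' 0 60 |tail -3
python3 -m inch '[[[0,0,-0.1],[0,0,0]],[[0,0,-0.3],[0,0,0]],[[0,0,-0.6],[0,0,0]],[[0,0,-1],[0,0,0]],[[0,0,-1],[0,0,0]],[[0,0,-1],[0,0,0]],[[0,0,-1],[0,0,0]],[[0,0,-1],[0,0,0]],[[0,0,-1],[0,0,0]],[[0,0,-1],[0,0,0]]]'
```

```text
ft_force: [0.0, -0.1, 0.5]
position: [0.5582, 0.1289, -0.0233]
ee_rot: [0.939, 0.345, 0.0, 0.0]
ft_force: [0.5, -0.1, -0.0]
ft_force: [-0.3, -0.2, 5.8]
grip_width: 0.214
grasp_force: 59.4
clock: 81.8
position: [0.5578, 0.1289, 0.056]
ee_rot: [0.939, 0.345, -0.0, -0.0]
ft_force: [0.7, -0.0, -0.6]
grip_width: 0.215
grasp_force: 58.7
```

```bash
python3 -m inch '[[[-0.2,0.2,-0.2],[0,0,0]],[[-0.5,0.5,-0.2],[0,0,0]],[[-0.93,1,-0.2],[0,0,0]],[[-0.93,1,-0.2],[0,0,0]],[[-0.93,1,-0.2],[0,0,0]],[[-0.93,1,-0.2],[0,0,0]],[[-0.93,1,-0.2],[0,0,0]],[[-0.93,1,-0.2],[0,0,0]],[[-0.93,1,-0.2],[0,0,0]],[[-0.93,1,-0.2],[0,0,0]]]' |tail -2
python3 -m inch '[[[-0.2,0.2,0],[0,0,0]],[[-0.5,0.5,0],[0,0,0]],[[-0.93,1,0],[0,0,0]],[[-0.93,1,0],[0,0,0]],[[-0.93,1,0],[0,0,0]],[[-0.93,1,0],[0,0,0]],[[-0.93,1,0],[0,0,0]],[[-0.93,1,0],[0,0,0]],[[-0.93,1,0],[0,0,0]],[[-0.93,1,0],[0,0,0]]]' |tail -2
python3 -m inch '[[[-0.2,0.2,0],[0,0,0]],[[-0.5,0.5,0],[0,0,0]],[[-0.93,1,0],[0,0,0]],[[-0.93,1,0],[0,0,0]],[[-0.93,1,0],[0,0,0]],[[-0.93,1,0],[0,0,0]],[[-0.93,1,0],[0,0,0]],[[-0.93,1,0],[0,0,0]],[[-0.93,1,0],[0,0,0]],[[-0.93,1,0],[0,0,0]]]' |tail -2
python3 -m inch '[[[-0.2,0.2,0],[0,0,0]],[[-0.5,0.5,0],[0,0,0]],[[-0.93,1,0],[0,0,0]],[[-0.93,1,0],[0,0,0]],[[-0.93,1,0],[0,0,0]],[[-0.93,1,0],[0,0,0]],[[-0.93,1,0],[0,0,0]],[[-0.93,1,0],[0,0,0]],[[-0.93,1,0],[0,0,0]],[[-0.93,1,0],[0,0,0]]]'
```

```text
grip_width: 0.214
grasp_force: 58.8
grip_width: 0.218
grasp_force: 58.9
grip_width: 0.211
grasp_force: 58.9
clock: 85.8
position: [0.5388, -0.3073, 0.0726]
ee_rot: [0.938, 0.345, 0.0, 0.0]
ft_force: [-0.7, -0.0, -0.6]
grip_width: 0.216
grasp_force: 58.9
```

```bash
python3 -m inch '[[[0,0,0.3],[0,0,0]],[[0,0,0.6],[0,0,0]],[[0,0,0.8],[0,0,0]],[[0,0,0.9],[0,0,0]],[[0,0,1],[0,0,0]],[[0,0,1],[0,0,0]],[[0,0,1],[0,0,0]],[[0,0,1],[0,0,0]],[[0,0,1],[0,0,0]],[[0,0,1],[0,0,0]]]' |sed -n 4p
python3 -m inch '[[[0,0,0.05],[0,0,0]],[[0,0,0.1],[0,0,0]],[[0,0,0.15],[0,0,0]],[[0,0,0.15],[0,0,0]],[[0,0,0.15],[0,0,0]],[[0,0,0.15],[0,0,0]],[[0,0,0.15],[0,0,0]],[[0,0,0.15],[0,0,0]],[[0,0,0.15],[0,0,0]],[[0,0,0.15],[0,0,0]]]' |sed -n 2,5p
python3 -m inch '[[[0,0,0],[0,0,0]],[[0,0,0],[0,0,0]],[[0,0,0],[0,0,0]],[[0,0,0],[0,0,0]],[[0,0,0],[0,0,0]],[[0,0,-0.2],[0,0,0]],[[0,0,-0.5],[0,0,0]],[[0,0,-1],[0,0,0]],[[0,0,-1],[0,0,0]],[[0,0,-1],[0,0,0]]]' 0.45 |tail -2
python3 -m inch '[[[0,0,-0.5],[0,0,0]],[[0.5,-0.5,-0.8],[0,0,0]],[[0.96,-0.9,-0.8],[0,0,0]],[[0.96,-0.9,-0.8],[0,0,0]],[[0.96,-0.9,-0.8],[0,0,0]],[[0.96,-0.9,-0.8],[0,0,0]],[[0.96,-0.9,-0.8],[0,0,0]],[[0.96,-0.9,-0.8],[0,0,0]],[[0.96,-0.9,-0.8],[0,0,0]],[[0.96,-0.9,-0.8],[0,0,0]]]' |sed -n 2,3p
python3 -c "
from h import *
im=manip.camera('top')[:,:,::-1];cv2.imwrite('pics/t14.png',cv2.resize(im[150:290,200:400],None,fx=4,fy=4,interpolation=cv2.INTER_CUBIC))"
python3 -m inch '[[[0.4,-0.4,0],[0,0,-0.15]],[[0.96,-0.9,0.3],[0,0,-0.3]],[[0.96,-0.9,0.5],[0,0,-0.37]],[[0.96,-0.9,0.5],[0,0,-0.37]],[[0.96,-0.9,0.5],[0,0,-0.37]],[[0.96,-0.9,0.5],[0,0,-0.37]],[[0.96,-0.9,0.5],[0,0,-0.37]],[[0.96,-0.9,0.5],[0,0,-0.37]],[[0.96,-0.9,0.5],[0,0,-0.37]],[[0.96,-0.9,0.5],[0,0,-0.37]]]' |sed -n 1,3p
python3 -c "
from h import *
o=manip.get_obs();im=manip.camera('wrist')[:,:,::-1].copy();cv2.imwrite('pics/w15.png',im)
dots(im,o)"
```

```text
ft_force: [0.9, 0.6, -0.6]
position: [0.5387, -0.3077, -0.0194]
ee_rot: [0.939, 0.345, 0.0, 0.0]
ft_force: [0.1, -0.4, -0.5]
grip_width: 0.217
grip_width: 0.448
grasp_force: 0.0
position: [0.5504, -0.2036, 0.1244]
ee_rot: [0.939, 0.345, -0.0, -0.0]
clock: 90.85
position: [0.5624, -0.0987, 0.0847]
ee_rot: [0.879, 0.477, 0.0, 0.0]
px [380. 373.] rect [ 567. -296.] [16. 40.] 10 A 367
px [123. 368.] rect [ 385. -172.] [51. 17.] 19 A 497
px [501. 329.] rect [ 668. -313.] [30. 24.] 69 A 366
px [118. 255.] rect [451. -94.] [45. 67.] 50 A 1517
   dots [[475, -101], [460, -88], [452, -73]]
px [ 22. 270.] rect [385. -66.] [129.  64.] 46 A 4098
px [252. 255.] rect [ 534. -141.] [163.  96.] 57 A 7981
   dots [[529, -108], [569, -133], [563, -98], [574, -81]]
px [309.   6.] rect [658. -16.] [13. 48.] 57 A 302
```

```bash
python3 -m inch '[[[0,0,0.3],[0,0,0]],[[0,0,0.6],[0,0,0]],[[0,0,0.8],[0,0,0]],[[0,0,0.9],[0,0,0]],[[0,0,1],[0,0,0]],[[0,0,1],[0,0,0]],[[0,0,1],[0,0,0]],[[0,0,1],[0,0,0]],[[0,0,1],[0,0,0]],[[0,0,1],[0,0,0]]]' |sed -n 4p
python3 -m inch '[[[0,0,0.05],[0,0,0]],[[0,0,0.1],[0,0,0]],[[0,0,0.15],[0,0,0]],[[0,0,0.2],[0,0,0]],[[0,0,0.25],[0,0,0]],[[0,0,0.3],[0,0,0]],[[0,0,0.35],[0,0,0]],[[0,0,0.35],[0,0,0]],[[0,0,0.35],[0,0,0]],[[0,0,0.35],[0,0,0]]]' |sed -n 2,4p
python3 -m inch '[[[0,0,0],[0,0,0]],[[0,0,0],[0,0,0]],[[0,0,0],[0,0,0]],[[0,0,0],[0,0,0]],[[0,0,0],[0,0,0]],[[0,0,0],[0,0,0]],[[0,0,0],[0,0,0]],[[0,0,0],[0,0,0]],[[0,0,0],[0,0,0]],[[0,0,0],[0,0,0]]]' 0 60 |tail -3
python3 -m inch '[[[0,0,-0.1],[0,0,0]],[[0,0,-0.3],[0,0,0]],[[0,0,-0.6],[0,0,0]],[[0,0,-1],[0,0,0]],[[0,0,-1],[0,0,0]],[[0,0,-1],[0,0,0]],[[0,0,-1],[0,0,0]],[[0,0,-1],[0,0,0]],[[0,0,-1],[0,0,0]],[[0,0,-1],[0,0,0]]]'
```

```text
ft_force: [0.1, -0.8, 0.7]
position: [0.5626, -0.0985, -0.0233]
ee_rot: [0.879, 0.477, 0.0, 0.0]
ft_force: [-0.4, -0.1, -0.4]
ft_force: [-0.6, 0.7, 6.0]
grip_width: 0.217
grasp_force: 59.2
clock: 94.9
position: [0.5621, -0.0984, 0.056]
ee_rot: [0.879, 0.477, -0.0, -0.0]
ft_force: [-0.1, 0.3, -0.2]
grip_width: 0.219
grasp_force: 58.5
```

View pics/t14.png

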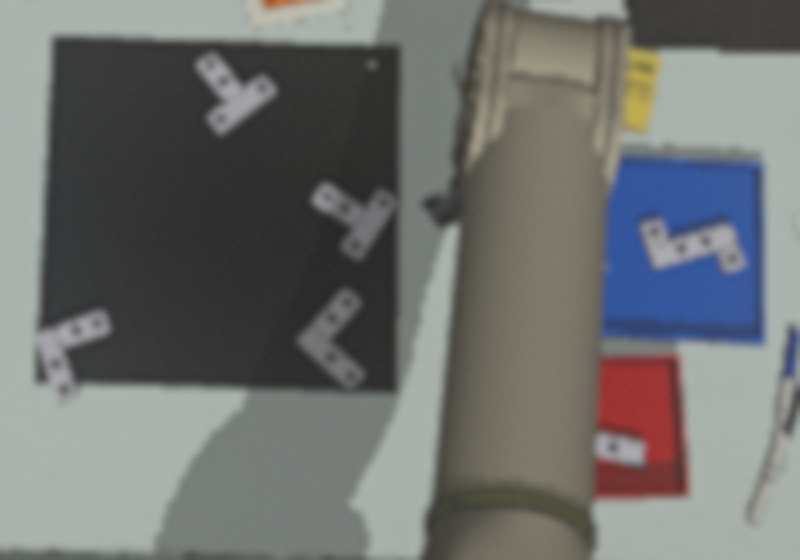

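The first Z lies flat in the right tray at crop (690,245). The left L was knocked toward the mat corner at crop (70,355), but it is still flat and within limits. Carrying the T to the left tray.

```bash
python3 -m inch '[[[0.2,-0.1,-0.2],[0,0,0]],[[0.5,-0.4,-0.3],[0,0,0]],[[0.87,-0.62,-0.3],[0,0,0]],[[0.87,-0.62,-0.3],[0,0,0]],[[0.87,-0.62,-0.3],[0,0,0]],[[0.87,-0.62,-0.3],[0,0,0]],[[0.87,-0.62,-0.3],[0,0,0]],[[0.87,-0.62,-0.3],[0,0,0]],[[0.87,-0.62,-0.3],[0,0,0]],[[0.87,-0.62,-0.3],[0,0,0]]]' |tail -2
python3 -m inch '[[[0.2,-0.1,0],[0,0,0]],[[0.5,-0.4,0],[0,0,0]],[[0.87,-0.62,0],[0,0,0]],[[0.87,-0.62,0],[0,0,0]],[[0.87,-0.62,0],[0,0,0]],[[0.87,-0.62,0],[0,0,0]],[[0.87,-0.62,0],[0,0,0]],[[0.87,-0.62,0],[0,0,0]],[[0.87,-0.62,0],[0,0,0]],[[0.87,-0.62,0],[0,0,0]]]' |tail -2
python3 -m inch '[[[0.2,-0.1,0],[0,0,0]],[[0.5,-0.4,0],[0,0,0]],[[0.87,-0.62,0],[0,0,0]],[[0.87,-0.62,0],[0,0,0]],[[0.87,-0.62,0],[0,0,0]],[[0.87,-0.62,0],[0,0,0]],[[0.87,-0.62,0],[0,0,0]],[[0.87,-0.62,0],[0,0,0]],[[0.87,-0.62,0],[0,0,0]],[[0.87,-0.62,0],[0,0,0]]]' |tail -2
python3 -m inch '[[[0.2,-0.1,0],[0,0,0]],[[0.5,-0.4,0],[0,0,0]],[[0.87,-0.62,0],[0,0,0]],[[0.87,-0.62,0],[0,0,0]],[[0.87,-0.62,0],[0,0,0]],[[0.87,-0.62,0],[0,0,0]],[[0.87,-0.62,0],[0,0,0]],[[0.87,-0.62,0],[0,0,0]],[[0.87,-0.62,0],[0,0,0]],[[0.87,-0.62,0],[0,0,0]]]'
python3 -c "
from h import *
o=manip.get_obs();im=manip.camera('wrist')[:,:,::-1].copy();cv2.imwrite('pics/w16.png',im)
h,s,v=cv2.split(cv2.cvtColor(im,cv2.COLOR_BGR2HSV));m=((h>105)&(h<130)&(s>130)&(v>50)).astype(np.uint8)*255
c=max(cv2.findContours(m,0,1)[0],key=cv2.contourArea);print(cv2.boundingRect(c))
print(ray('wrist',cv2.approxPolyDP(cv2.convexHull(c),5,True)[:,0],.02,o)[:,:2].round(3).tolist(),cv2.approxPolyDP(cv2.convexHull(c),5,True)[:,0].tolist())"
```

```text
grip_width: 0.213
grasp_force: 58.5
grip_width: 0.208
grasp_force: 58.5
grip_width: 0.219
grasp_force: 58.6
clock: 98.9
position: [0.5476, 0.2427, 0.0806]
ee_rot: [0.879, 0.477, 0.0, 0.0]
ft_force: [-0.0, 0.3, -0.3]
grip_width: 0.216
grasp_force: 58.6
(0, 0, 339, 259)
[[0.486, 0.433], [0.621, 0.345], [0.619, 0.242], [0.453, 0.245], [0.456, 0.402]] [[0, 0], [260, 0], [338, 143], [144, 258], [0, 73]]
```

```bash
python3 -m inch '[[[0.2,-0.1,0],[0,0,0]],[[0.5,-0.4,0],[0,0,0]],[[0.88,-0.65,0],[0,0,0]],[[0.88,-0.65,0],[0,0,0]],[[0.88,-0.65,0],[0,0,0]],[[0.88,-0.65,0],[0,0,0]],[[0.88,-0.65,0],[0,0,0]],[[0.88,-0.65,0],[0,0,0]],[[0.88,-0.65,0],[0,0,0]],[[0.88,-0.65,0],[0,0,0]]]' |tail -2
python3 -m inch '[[[0.2,-0.1,0],[0,0,0]],[[0.5,-0.4,0],[0,0,0]],[[0.88,-0.65,0],[0,0,0]],[[0.88,-0.65,0],[0,0,0]],[[0.88,-0.65,0],[0,0,0]],[[0.88,-0.65,0],[0,0,0]],[[0.88,-0.65,0],[0,0,0]],[[0.88,-0.65,0],[0,0,0]],[[0.88,-0.65,0],[0,0,0]],[[0.88,-0.65,0],[0,0,0]]]' |sed -n 2,5p
python3 -m inch '[[[0,0,0.3],[0,0,0]],[[0,0,0.6],[0,0,0]],[[0,0,0.8],[0,0,0]],[[0,0,0.9],[0,0,0]],[[0,0,1],[0,0,0]],[[0,0,1],[0,0,0]],[[0,0,1],[0,0,0]],[[0,0,1],[0,0,0]],[[0,0,1],[0,0,0]],[[0,0,1],[0,0,0]]]' |sed -n 2,5p
python3 -m inch '[[[0,0,0.05],[0,0,0]],[[0,0,0.1],[0,0,0]],[[0,0,0.15],[0,0,0]],[[0,0,0.2],[0,0,0]],[[0,0,0.24],[0,0,0]],[[0,0,0.24],[0,0,0]],[[0,0,0.24],[0,0,0]],[[0,0,0.24],[0,0,0]],[[0,0,0.24],[0,0,0]],[[0,0,0.24],[0,0,0]]]'
```

```text
grip_width: 0.217
grasp_force: 58.6
position: [0.5371, 0.4174, 0.0806]
ee_rot: [0.879, 0.477, 0.0, 0.0]
ft_force: [0.0, -0.6, -0.7]
grip_width: 0.215
position: [0.5371, 0.4179, 0.0009]
ee_rot: [0.879, 0.477, 0.0, 0.0]
ft_force: [-0.1, 0.6, 0.4]
grip_width: 0.211
clock: 102.95
position: [0.537, 0.4179, -0.0185]
ee_rot: [0.879, 0.477, 0.0, 0.0]
ft_force: [0.1, 0.1, -0.9]
grip_width: 0.216
grasp_force: 58.6
```

```bash
python3 -m inch '[[[0,0,0],[0,0,0]],[[0,0,0],[0,0,0]],[[0,0,0],[0,0,0]],[[0,0,0],[0,0,0]],[[0,0,0],[0,0,0]],[[0,0,-0.2],[0,0,0]],[[0,0,-0.5],[0,0,0]],[[0,0,-1],[0,0,0]],[[0,0,-1],[0,0,0]],[[0,0,-1],[0,0,0]]]' 0.45 |tail -2
python3 -m inch '[[[0,0,-0.5],[0,0,0]],[[-0.3,0.4,-0.6],[0,0,0]],[[-0.64,0.85,-0.6],[0,0,0]],[[-0.64,0.85,-0.6],[0,0,0]],[[-0.64,0.85,-0.6],[0,0,0]],[[-0.64,0.85,-0.6],[0,0,0]],[[-0.64,0.85,-0.6],[0,0,0]],[[-0.64,0.85,-0.6],[0,0,0]],[[-0.64,0.85,-0.6],[0,0,0]],[[-0.64,0.85,-0.6],[0,0,0]]]' |sed -n 2p
python3 -m inch '[[[-0.3,0.4,0],[0,0,0]],[[-0.64,0.85,0],[0,0,0]],[[-0.64,0.85,0],[0,0,0]],[[-0.64,0.85,0],[0,0,0]],[[-0.64,0.85,0],[0,0,0]],[[-0.64,0.85,0],[0,0,0]],[[-0.64,0.85,0],[0,0,0]],[[-0.64,0.85,0],[0,0,0]],[[-0.64,0.85,0],[0,0,0]],[[-0.64,0.85,0],[0,0,0]]]' |sed -n 2p
python3 -m inch '[[[-0.3,0.4,0],[0,0,0]],[[-0.64,0.85,0],[0,0,0]],[[-0.64,0.85,0],[0,0,0]],[[-0.64,0.85,0],[0,0,0]],[[-0.64,0.85,0],[0,0,0]],[[-0.64,0.85,0],[0,0,0]],[[-0.64,0.85,0],[0,0,0]],[[-0.64,0.85,0],[0,0,0]],[[-0.64,0.85,0],[0,0,0]],[[-0.64,0.85,0],[0,0,0]]]' |sed -n 2p
python3 -m inch '[[[-0.3,0.4,0],[0,0,0]],[[-0.64,0.85,0],[0,0,0]],[[-0.64,0.85,0],[0,0,0]],[[-0.64,0.85,0],[0,0,0]],[[-0.64,0.85,0],[0,0,0]],[[-0.64,0.85,0],[0,0,0]],[[-0.64,0.85,0],[0,0,0]],[[-0.64,0.85,0],[0,0,0]],[[-0.64,0.85,0],[0,0,0]],[[-0.64,0.85,0],[0,0,0]]]' |sed -n 2p
python3 -m inch '[[[-0.3,0.4,0],[0,0,0.15]],[[-0.64,0.85,0.3],[0,0,0.3]],[[-0.64,0.85,0.3],[0,0,0.38]],[[-0.64,0.85,0.3],[0,0,0.38]],[[-0.64,0.85,0.3],[0,0,0.38]],[[-0.64,0.85,0.3],[0,0,0.38]],[[-0.64,0.85,0.3],[0,0,0.38]],[[-0.64,0.85,0.3],[0,0,0.38]],[[-0.64,0.85,0.3],[0,0,0.38]],[[-0.64,0.85,0.3],[0,0,0.38]]]' |sed -n 1,3p
python3 -c "
from h import *
o=manip.get_obs();im=manip.camera('wrist')[:,:,::-1].copy();cv2.imwrite('pics/w17.png',im)
dots(im,o)"
```

```text
grip_width: 0.453
grasp_force: 0.0
position: [0.5659, 0.3382, 0.1092]
position: [0.5951, 0.258, 0.1093]
position: [0.6244, 0.178, 0.1093]
position: [0.6535, 0.0981, 0.1093]
clock: 108.95
position: [0.6827, 0.0181, 0.0854]
ee_rot: [0.94, 0.342, 0.0, 0.0]
px [377. 368.] rect [ 630. -167.] [52. 17.] 78 A 491
px [250. 209.] rect [679.  15.] [66. 65.] 40 A 2135
   dots [[675, -19], [645, 18], [681, 17], [697, 30]]
px [496. 110.] rect [840. -73.] [54.  9.] 80 A 249
px [459.  92.] rect [827. -46.] [75. 10.] 81 A 392
px [415.  59.] rect [823.  -8.] [55. 11.] 69 A 354
px [498.  33.] rect [871. -36.] [43. 10.] 79 A 242
px [31. 59.] rect [654. 198.] [131.  49.] 0 A 3215
```

```bash
python3 -m inch '[[[0,0,0.3],[0,0,0]],[[0,0,0.6],[0,0,0]],[[0,0,0.8],[0,0,0]],[[0,0,0.9],[0,0,0]],[[0,0,1],[0,0,0]],[[0,0,1],[0,0,0]],[[0,0,1],[0,0,0]],[[0,0,1],[0,0,0]],[[0,0,1],[0,0,0]],[[0,0,1],[0,0,0]]]' |sed -n 4p
python3 -m inch '[[[0,0,0.05],[0,0,0]],[[0,0,0.1],[0,0,0]],[[0,0,0.15],[0,0,0]],[[0,0,0.2],[0,0,0]],[[0,0,0.25],[0,0,0]],[[0,0,0.3],[0,0,0]],[[0,0,0.36],[0,0,0]],[[0,0,0.36],[0,0,0]],[[0,0,0.36],[0,0,0]],[[0,0,0.36],[0,0,0]]]' |sed -n 2,4p
python3 -m inch '[[[0,0,0],[0,0,0]],[[0,0,0],[0,0,0]],[[0,0,0],[0,0,0]],[[0,0,0],[0,0,0]],[[0,0,0],[0,0,0]],[[0,0,0],[0,0,0]],[[0,0,0],[0,0,0]],[[0,0,0],[0,0,0]],[[0,0,0],[0,0,0]],[[0,0,0],[0,0,0]]]' 0 60 |tail -3
python3 -m inch '[[[0,0,-0.1],[0,0,0]],[[0,0,-0.3],[0,0,0]],[[0,0,-0.6],[0,0,0]],[[0,0,-1],[0,0,0]],[[0,0,-1],[0,0,0]],[[0,0,-1],[0,0,0]],[[0,0,-1],[0,0,0]],[[0,0,-1],[0,0,0]],[[0,0,-1],[0,0,0]],[[0,0,-1],[0,0,0]]]'
```

```text
ft_force: [0.2, -0.0, -0.6]
position: [0.683, 0.018, -0.0232]
ee_rot: [0.94, 0.341, 0.0, 0.0]
ft_force: [-0.7, -0.5, -0.8]
ft_force: [-1.5, 0.7, 4.5]
grip_width: 0.213
grasp_force: 60.2
clock: 113.0
position: [0.6825, 0.0179, 0.056]
ee_rot: [0.94, 0.341, -0.0, -0.0]
ft_force: [-0.5, 0.8, -0.2]
grip_width: 0.212
grasp_force: 59.6
```

```bash
python3 -m inch '[[[0.05,-0.2,-0.2],[0,0,0]],[[0.1,-0.5,-0.3],[0,0,0]],[[0.23,-0.98,-0.3],[0,0,0]],[[0.23,-0.98,-0.3],[0,0,0]],[[0.23,-0.98,-0.3],[0,0,0]],[[0.23,-0.98,-0.3],[0,0,0]],[[0.23,-0.98,-0.3],[0,0,0]],[[0.23,-0.98,-0.3],[0,0,0]],[[0.23,-0.98,-0.3],[0,0,0]],[[0.23,-0.98,-0.3],[0,0,0]]]' |tail -2
python3 -m inch '[[[0.05,-0.2,0],[0,0,0]],[[0.1,-0.5,0],[0,0,0]],[[0.23,-0.98,0],[0,0,0]],[[0.23,-0.98,0],[0,0,0]],[[0.23,-0.98,0],[0,0,0]],[[0.23,-0.98,0],[0,0,0]],[[0.23,-0.98,0],[0,0,0]],[[0.23,-0.98,0],[0,0,0]],[[0.23,-0.98,0],[0,0,0]],[[0.23,-0.98,0],[0,0,0]]]' |tail -2
python3 -m inch '[[[0.05,-0.2,0],[0,0,0]],[[0.1,-0.5,0],[0,0,0]],[[0.23,-0.98,0],[0,0,0]],[[0.23,-0.98,0],[0,0,0]],[[0.23,-0.98,0],[0,0,0]],[[0.23,-0.98,0],[0,0,0]],[[0.23,-0.98,0],[0,0,0]],[[0.23,-0.98,0],[0,0,0]],[[0.23,-0.98,0],[0,0,0]],[[0.23,-0.98,0],[0,0,0]]]' |tail -2
python3 -m inch '[[[0.05,-0.2,0],[0,0,0]],[[0.1,-0.5,0],[0,0,0]],[[0.23,-0.98,0],[0,0,0]],[[0.23,-0.98,0],[0,0,0]],[[0.23,-0.98,0],[0,0,0]],[[0.23,-0.98,0],[0,0,0]],[[0.23,-0.98,0],[0,0,0]],[[0.23,-0.98,0],[0,0,0]],[[0.23,-0.98,0],[0,0,0]],[[0.23,-0.98,0],[0,0,0]]]'
python3 -c "
from h import *
o=manip.get_obs();im=manip.camera('wrist')[:,:,::-1].copy();cv2.imwrite('pics/w18.png',im)
dots(im,o,z=.018,lo=110)"
```

```text
grip_width: 0.21
grasp_force: 59.5
grip_width: 0.211
grasp_force: 59.5
grip_width: 0.215
grasp_force: 59.5
clock: 117.0
position: [0.5381, 0.3054, 0.0805]
ee_rot: [0.94, 0.341, -0.0, 0.0]
ft_force: [0.3, 0.4, -0.5]
grip_width: 0.218
grasp_force: 59.5
px [ 48. 289.] rect [377. 377.] [47. 13.] 90 A 443
px [250. 276.] rect [487. 264.] [123.  52.] 40 A 4360
   dots [[494, 270], [521, 292]]
px [ 51. 261.] rect [412. 362.] [172. 136.] 29 A 9430
   dots [[354, 370], [355, 392], [402, 350]]
px [126. 107.] rect [535. 415.] [66. 66.] 57 A 2123
   dots [[502, 409], [542, 383], [537, 419], [548, 436]]
px [398.   7.] rect [690. 312.] [12. 76.] 40 A 545
px [17. 33.] rect [523. 494.] [26. 68.] 89 A 888
```

```bash
python3 -m inch '[[[0,0,0.3],[0,0,0]],[[0,0,0.6],[0,0,0]],[[0,0,0.8],[0,0,0]],[[0,0,0.9],[0,0,0]],[[0,0,1],[0,0,0]],[[0,0,1],[0,0,0]],[[0,0,1],[0,0,0]],[[0,0,1],[0,0,0]],[[0,0,1],[0,0,0]],[[0,0,1],[0,0,0]]]' |sed -n 4p
python3 -m inch '[[[0,0,0.05],[0,0,0]],[[0,0,0.1],[0,0,0]],[[0,0,0.15],[0,0,0]],[[0,0,0.2],[0,0,0]],[[0,0,0.24],[0,0,0]],[[0,0,0.24],[0,0,0]],[[0,0,0.24],[0,0,0]],[[0,0,0.24],[0,0,0]],[[0,0,0.24],[0,0,0]],[[0,0,0.24],[0,0,0]]]' |sed -n 2,5p
python3 -m inch '[[[0,0,0],[0,0,0]],[[0,0,0],[0,0,0]],[[0,0,0],[0,0,0]],[[0,0,0],[0,0,0]],[[0,0,0],[0,0,0]],[[0,0,-0.2],[0,0,0]],[[0,0,-0.5],[0,0,0]],[[0,0,-1],[0,0,0]],[[0,0,-1],[0,0,0]],[[0,0,-1],[0,0,0]]]' 0.45 |tail -2
python3 -m inch '[[[0,0,-0.5],[0,0,0.15]],[[-0.5,0.4,-1],[0,0,0]],[[-1,0.8,-1],[0,0,0]],[[-1,0.8,-1],[0,0,0]],[[-1,0.8,-1],[0,0,0]],[[-1,0.8,-1],[0,0,0]],[[-1,0.8,-1],[0,0,0]],[[-1,0.8,-1],[0,0,0]],[[-1,0.8,-1],[0,0,0]],[[-1,0.8,-1],[0,0,0]]]'
python3 -m inch '[[[0,0,-0.5],[0,0,0]],[[-0.5,0.4,-1],[0,0,0]],[[-1,0.8,-1],[0,0,0]],[[-1,0.8,-1],[0,0,0]],[[-1,0.8,-1],[0,0,0]],[[-1,0.8,-1],[0,0,0]],[[-1,0.8,-1],[0,0,0]],[[-1,0.8,-1],[0,0,0]],[[-1,0.8,-1],[0,0,0]],[[-1,0.8,-1],[0,0,0]]]' |sed -n 1,4p
python3 -c "
from h import *
t=manip.camera('top')[:,:,::-1];s=manip.camera('side')[:,:,::-1]
a=cv2.resize(t[150:290,120:400],(800,400),interpolation=cv2.INTER_CUBIC)
b=cv2.resize(s[135:295,210:335],(255,200*0+200),interpolation=cv2.INTER_CUBIC)
w=cv2.resize(manip.camera('wrist')[:,:,::-1],(267,200))
o=np.zeros((600,800,3),np.uint8);o[:400]=a;o[400:,:255]=b;o[400:,260:527]=w
cv2.imwrite('pics/f19.png',o)"
```

```text
ft_force: [-0.2, -0.6, -1.1]
position: [0.538, 0.3057, -0.0185]
ee_rot: [0.94, 0.341, 0.0, 0.0]
ft_force: [-0.5, 0.6, -1.2]
grip_width: 0.216
grip_width: 0.448
grasp_force: 0.0
clock: 121.05
position: [0.5175, 0.2059, 0.1411]
ee_rot: [0.94, 0.342, -0.0, -0.0]
ft_force: [-0.5, -0.8, 0.5]
grip_width: 0.449
grasp_force: 0.0
clock: 122.05
position: [0.4973, 0.1054, 0.2211]
ee_rot: [0.94, 0.342, -0.0, -0.0]
ft_force: [1.1, -0.1, -0.3]
```

View pics/f19.png

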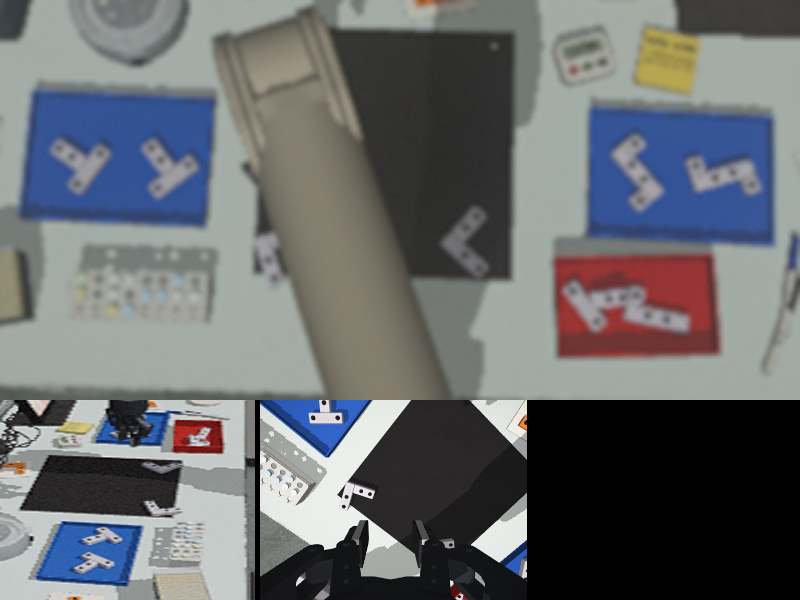

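The final view shows two Ts flat in the left tray, two Zs flat in the right tray, both faulty pieces in the red box and the two Ls on the mat. Nothing is overlapping in the trays and the gripper is clear. Handing in.

```bash
python3 -c "
from workcell import manip
print(manip.hand_in())"
```

```text
the job is handed in; nothing more can be done
None
```

I handed the job in at about 122 s of the 210 s; no verdict came back. Both misshapen brackets are in the scrap box, two Ts in the left tray, two Zs in the right tray, and both Ls on the mat, one knocked partly over its edge but still within limits.

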